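Hold the order clip open over the next order card

TASK

Move the tall product carton that stands against the taller order card aside, setting it down upright on the bench with at least a hand's width between it and that card; leave the canister, tape roll and flat box where they are. Then squeeze the spring clip's two finger tabs to take it off the shorter card, and bring its open jaws down over the middle of the taller card's top edge without biting or knocking that card. Finish while still holding the clip squeezed wide open there, the edge well inside the jaws and neither jaw touching the card, ready for a delivery note to be slipped in.

Things in the scene. Friction and masses are not known exactly. Their poses are not given: they have to be found in the camera images.
- short_card: the shorter order card: a brown board with a blank white form on each face, 4 mm thick (local x) and 140 mm wide (local y), upright in a slotted wooden foot, fixed to the bench. Origin on the bench under the middle of the board, z up; its top edge is 100 mm above the bench. The foot is 22 mm high, 160 mm along y, from x = -12.5 to +64.5 mm. The clip starts clamped on this card's top edge
- tall_card: the taller order card, alike but with its top edge 150 mm above the bench: board 4 mm thick (local x), 140 mm wide (local y), upright in the same wooden foot (22 mm high, x from -12.5 to +64.5 mm, 160 mm along y), fixed. Origin on the bench under the middle of the board, z up. The two stands change places from run to run
- tall_card_edge (a point): middle of the taller card's top edge, 150 mm above the bench; axes like those of its stand, x across the board's 4 mm thickness, y along the edge, z up
- short_card_edge (a point): middle of the shorter card's top edge, 100 mm above the bench; x across the board, y along the edge, z up
- clip: pressed-steel spring clip, bulldog type, about 80 g, 44 mm wide, clamped on the shorter card, jaws down, two finger tabs up in a V. Origin on the pivot pin, y along the pin; this body is the half on its +x side, z up as clamped (it tilts by half the opening). Lips reach 44 mm below the pin, tabs 50 mm above; a card edge can go 35 mm in between the jaws before it meets the pin
- clip_lever (a joint): opening of the clip, angle in rad between its halves: 0 clamped on a 4 mm card, -0.1 shut on nothing, 0.64 squeezed to the stop (lips about 31 mm apart). Pressing the tabs together opens it; the spring takes about 4 N at the tabs' rolled edges to start and 10 N at full gape, and snaps it shut when released
- fixed_lip (a point): lower end of the gripping face of the jaw on the clip's +x side, middle of its width
- moving_lip (a point): lower end of the gripping face of the jaw on the clip's -x side, middle of its width
- fixed_tab (a point): middle of the rolled edge of the finger tab on the clip's +x side (axis of the roll, 6 mm thick, 34 mm long along the pin). The tabs measure 52 mm over the rolls when clamped on a card, about 20 mm squeezed to the stop
- moving_tab (a point): the same point of the finger tab on the clip's -x side
- carton: brown product carton, about 0.25 kg, 55 mm (local x) by 100 mm (local y) by 210 mm high, standing upright 14 to 21 mm before the -x face of the taller card, about in its middle, 60 mm higher than it. Origin at the centre of its underside
- canister: glass canister with a white lid, 72 mm across, 110 mm high, origin at the centre of its underside; leave alone
- tape_roll: roll of clear packing tape lying flat, 100 mm across, 48 mm high, origin at the centre of its underside; leave alone
- flat_box: small white box lying flat, 80 by 130 by 40 mm, origin at the centre of its underside; leave alone
There are look-alikes about, which are no part of the job. Of the things like the clip, leave any that is red; of the rest the larger one is meant.

How it is judged:
On the way, in this order (a step that is already met when the one before it is completed fails the run):
1. the carton stands released and upright on the bench, clear of the taller card ((x of carton in the frame of tall_card below -0.1 m or x of carton in the frame of tall_card above 0.1 m or y of carton in the frame of tall_card below -0.17 m or y of carton in the frame of tall_card above 0.17 m) and angle between carton's own z axis and vertical below 0.08 rad and height (world z) of carton between -0.006 and 0.006 m and contact force between the fingers and carton below 0.2 N and linear speed of carton below 0.03 m/s), for 0.2 s.
2. the clip is squeezed open in the gripper and lifted off the shorter card (value of joint clip_lever above 0.2 rad and contact force between the fingers and clip above 1 N and z of each of fixed_lip, moving_lip in the frame of short_card_edge above 0.004 m), for 0.2 s.
At the end, for the whole second after the job is handed in: Clip held open 0.35 rad or more astride the taller card's edge within 25 mm of its middle, lips 4 mm off the board and 8 mm down, not touching it. Carton upright, released, its centre 100 mm off the card's plane or 170 mm along it. Bystanders within 30 mm (all of step 1 and value of joint clip_lever above 0.35 rad and contact force between the fingers and clip above 1 N and contact force between clip and tall_card below 0.3 N and contact force between clip and carton below 0.3 N and linear speed of clip below 0.03 m/s and ((x of fixed_lip in the frame of tall_card_edge above 0.006 m and x of moving_lip in the frame of tall_card_edge below -0.006 m) or (x of fixed_lip in the frame of tall_card_edge below -0.006 m and x of moving_lip in the frame of tall_card_edge above 0.006 m)) and z of each of fixed_lip, moving_lip in the frame of tall_card_edge below -0.008 m and y of fixed_lip in the frame of tall_card_edge between -0.025 and 0.025 m and y of moving_lip in the frame of tall_card_edge between -0.025 and 0.025 m and distance of each of canister, tape_roll, flat_box from where it was at the start of the episode below 0.03 m); the arm keeps its last pose, push and grip.
It fails at once if the clip bites or knocks the taller card (over 6 N) (contact force between clip and tall_card above 6 N).
It fails at once if the carton is tipped over (angle between carton's own z axis and vertical above 0.7 rad).
It fails at once if a bystander is disturbed (distance of any of canister, tape_roll, flat_box from where it was at the start of the episode above 0.03 m).
It also fails if it takes over 54 s, if anything falls off the work surface, if the arm or the gripper's body presses on something with over 40 N, if the wrist force passes 120 N, or if a joint passes its speed limit or range.

ROBOT

A 6-joint arm with a two-finger parallel gripper is mounted at the origin on the work surface. World frame = base frame: x ahead of the robot, y to its left, z up, the work surface at z = 0. Lengths are in m, angles in rad, forces in N, time in s.
With the tool pointing down it reaches from about 0.325 to 0.775 m from the base axis. Payload 5.5 kg.
Tool frame: the origin (TCP) lies at the centre of the arm's flange, where the gripper is bolted on; the fingertips stand 173 mm ahead of it and the grasp point (between the pads) lies 155 mm ahead of it; z points along the fingers, y is the direction in which the jaws open and shut (so a half turn about z gives the same grasp; the last joint's range is limited). The gripper opens to 85 mm and grips with 20 to 120 N. Pads are 22 mm wide; open, the fingers measure 114 mm over their backs; the gripper's body (76 mm by 85 mm) begins 54 mm behind the grasp point. The pads swing forward as they close: fully open they stand 13 mm farther back than shut.
Start: joints at [-1.159, 0.091, 1.231, -0, 1.82, -0.057], TCP at [0.271, -0.535, 0.405] pointing down, gripper open.
Joint ranges: [-2.87, 2.87], [-0.86, 2.18], [0.17, 2.46], [-1.51, 4.65], [0.06, 2.69], [-2.65, 2.65]. Speed limits (rad/s): [2.57, 2.57, 3.01, 3.14, 3.14, 3.14].

INTERFACE

Orientations are given as a rotation vector (axis times angle).
In Python, from plant import sense, grab_frame, finish_job, recognise, place_of gives the robot as it stands.
- The arm moves only by the shell command python3 -m creep 'ROWS'. ROWS is JSON, a list of rows, each an object of numbers: "x", "y", "z": the shift along the tool's x, y, z in m; "ax", "ay", "az": the turn, a rotation vector about the tool's x, y, z in degrees; "jaw": the opening, from -1 (shut) to 1 (fully open), so that 0 is half open. In form: [{"x": .., "y": .., "z": .., "ax": .., "ay": .., "az": .., "jaw": ..}, ...]. A call has 1 to 20 rows; each row shifts and turns the commanded pose from where the row before left it, along the tool's axes as they then stand; what a row does not reach is not made up. A row lasts 1/12 s, in which the tool goes at most 41.7 mm and 7.16 degrees, less where a joint would pass 70% of its speed; a pose out of reach is approached as far as the arm can. A call with a gripper value outside its range is refused whole. The fingers move at their own pace and stop on an object; the grip force is fixed at half the most. Time passes only in rows, so rows that do not move let the fingers close. It gives the time, the measured TCP pose, the force and the opening at its end, in the units of the state.
- sense(): the state, without advancing time (a new reading comes with each control period).
- grab_frame(name): name is "side" or "top"; returns a dict with "frame" (480x640x3 uint8, red, green, blue), "camera_matrix" (3x3 intrinsics, pixels), "R" (3x3) and "t" (3): a world point X has camera coordinates R X + t. Camera axes: x right, y down, z forward; pixel columns grow to the right and rows downward; lengths in m; the calibration is good to about 2 mm. A picture is of the moment at which its call begins. There is no depth.
- finish_job(): hands the job in, once; it reports no verdict.
Trained networks look in a picture, given as the dict that the camera call returned (one of the last four; its "shot" number tells which), for a name from the list of things; names that differ only in an ending like _2 or _b are one class to them, and where a whole thing is asked for, a point or a joint stands for the part that bears it (a point fixed in the world has none). Each returns a list of dicts, best first, with "p" (0 to 1); they miss things now and then, are a little off and sometimes report something else, mostly with a low value. They report only what shows in the picture. A call takes as long as a camera call. They do not tell look-alikes from the thing itself.
- recognise(picture, target): "box" ([left, top, right, bottom] in pixels, round what is visible of it).
- place_of(picture, target): "at" ([column, row] in pixels: a listed point, or the origin of a listed thing).
The state is a dict: "t": time; "joints": joint angles; "dq": joint speeds; "joint_torque": joint torques, N m; "eef_pos": TCP position; "tool_rot": TCP orientation; "ft_force": force on the tool from outside, world axes, zero at the start; "wrist_torque": the same for the moment, N m; "grip_width": opening from 0.0 (shut) to 1.0 (fully open).
Only numpy, scipy, OpenCV 4.12 (cv2) and the standard library are available. Lean on these libraries where they do the work, as an engineer would, in place of code of your own. Each camera call takes 0.05 s, during which the arm holds its last target.

## Working session

There is one attempt and no reset: what is moved stays moved. The work goes in short steps, Python scripts to look and compute and a shell command to move; the robot and the scene stay as the last step left them, time stands still between calls to the robot, and variables do not carry over. Pictures are saved under pics/ and viewed, and the job is handed in when it is done.

```bash
ls; mkdir -p pics
python3 - <<'E'
from plant import *
import cv2,numpy as np
print(sense())
for n in ("side","top"):
    f=grab_frame(n); cv2.imwrite(f"pics/{n}0.png",f["frame"][:,:,::-1])
    print(n,f["shot"],f["camera_matrix"].tolist(),f["R"].tolist() if hasattr(f["R"],'tolist') else f["R"],f["t"])
    for t in ["short_card","tall_card","tall_card_edge","short_card_edge","clip","fixed_lip","moving_lip","fixed_tab","moving_tab","carton","canister","tape_roll","flat_box"]:
        print(t,[(np.round(d["at"],1).tolist(),round(d["p"],2)) for d in place_of(f,t)][:4])
E
```

```text
pics
{'t': 0.0, 'joints': array([-1.15868611e+00,  9.18721772e-02,  1.23190413e+00, -1.88970562e-05,
        1.81980281e+00, -5.66720121e-02]), 'dq': array([ 0.00061443, -0.00054604, -0.00036555,  0.00035182,  0.00113354,
       -0.00105863]), 'joint_torque': array([ 5.16468481e-05, -4.58734488e+01, -4.18016982e+01, -5.14717016e-07,
        1.18395727e-02, -9.23452205e-06]), 'eef_pos': array([ 0.27111304, -0.53531697,  0.40353226]), 'tool_rot': array([-3.05379182e+00, -7.29176950e-01,  5.79589249e-04]), 'ft_force': array([ 0.40329536, -0.15463245, -0.14318076]), 'wrist_torque': array([-0.01309572, -0.00814919, -0.01430679]), 'grip_width': 1.0040365005862006}
side 1 [[474.05420118204995, 0.0, 311.4420759073227], [0.0, 474.05420118204995, 243.31513331947087], [0.0, 0.0, 1.0]] [[-0.69238542507427, -0.7211132495898617, 0.02445617326304764], [-0.3928431512376258, 0.3483289968090437, -0.8510823511903519], [0.6052079656369491, -0.5988844556740099, -0.5244623218894096]] [0.40958912 0.34604132 0.95186968]
short_card [([375.4, 258.2], 0.57)]
tall_card [([254.9, 319.6], 0.89)]
tall_card_edge [(
[... 1048 characters left out ...]
0.55)]
tall_card_edge [([238.3, 262.6], 0.78)]
short_card_edge [([423.4, 262.0], 0.86), ([413.7, 263.6], 0.7)]
clip [([412.7, 263.6], 0.73), ([353.3, 259.9], 0.64), ([385.3, 302.0], 0.52)]
fixed_lip [([385.7, 300.2], 0.73), ([412.5, 266.6], 0.6), ([354.2, 265.0], 0.53)]
moving_lip [([411.3, 267.4], 0.68), ([357.3, 260.7], 0.5), ([388.5, 297.7], 0.38)]
fixed_tab [([414.4, 255.0], 0.88), ([388.6, 307.7], 0.66), ([362.5, 260.1], 0.61), ([245.6, 265.0], 0.2)]
moving_tab [([384.3, 291.9], 0.64), ([419.8, 272.9], 0.43), ([349.9, 263.9], 0.43)]
carton [([248.4, 285.2], 0.81), ([410.5, 266.6], 0.68)]
canister [([333.6, 204.3], 0.9)]
tape_roll [([491.0, 255.0], 0.6)]
flat_box [([144.0, 261.7], 0.89)]
```

View pics/side0.png

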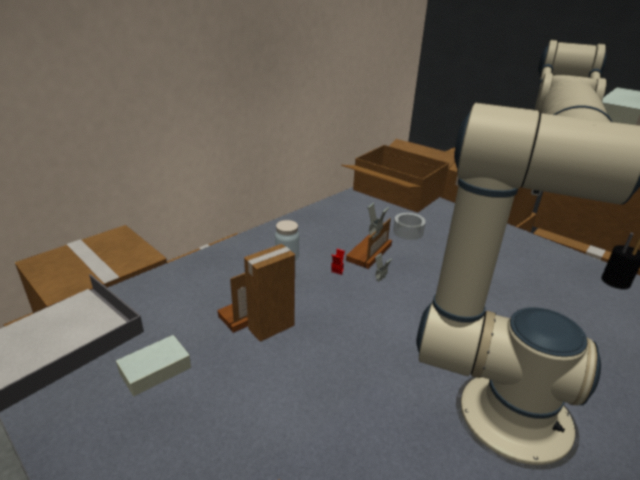

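View pics/top0.png

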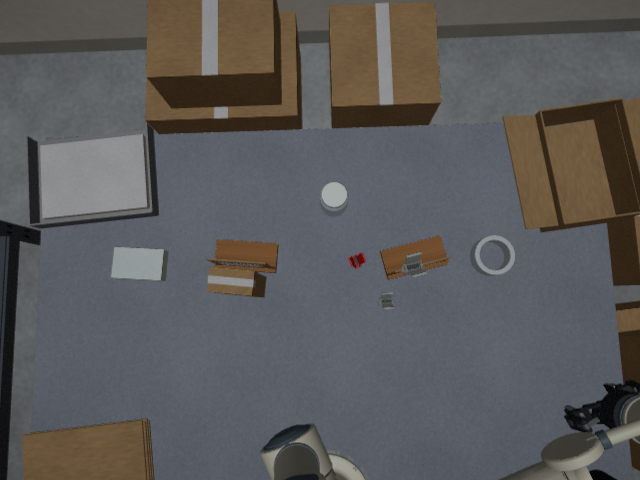

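Run:
```python
import cv2
a=cv2.imread("pics/side0.png");b=cv2.imread("pics/top0.png")
cv2.imwrite("pics/side0c.png",cv2.resize(a[180:360,200:440],None,fx=3.3,fy=3.3,interpolation=cv2.INTER_CUBIC))
cv2.imwrite("pics/top0c.png",cv2.resize(b[220:330,200:460],None,fx=3,fy=3,interpolation=cv2.INTER_CUBIC))
```

```text
(no output)
```

View pics/side0c.png

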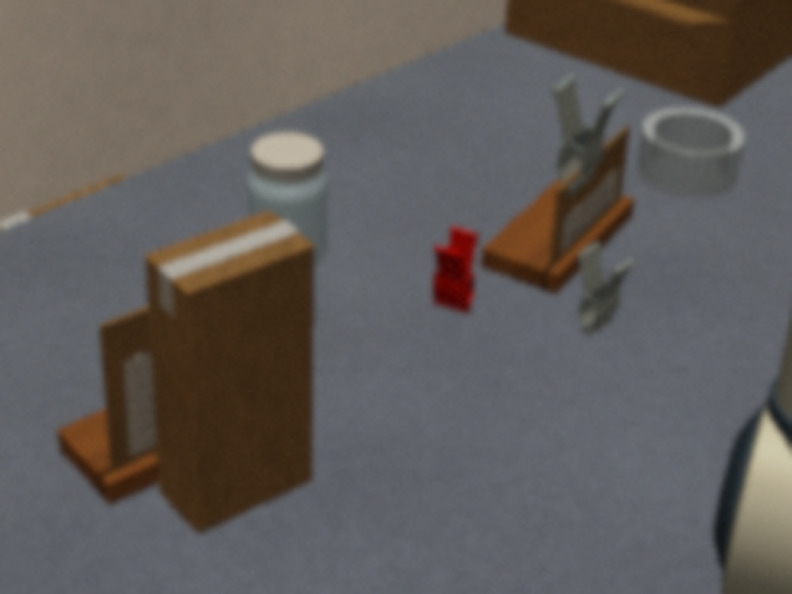

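View pics/top0c.png

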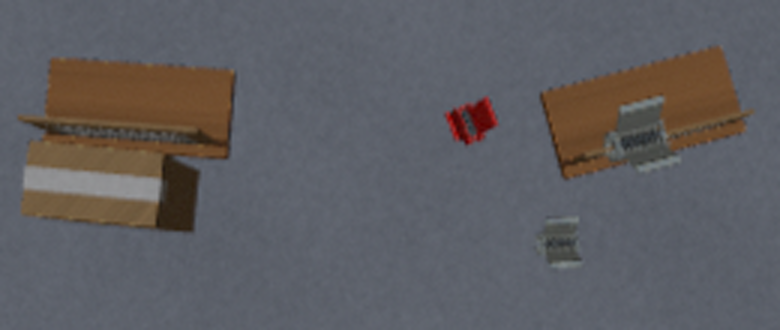

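The meant clip is the large grey one on the short card, side (376,224), top (413,264). The red one at side (338,262), top (357,261) is a decoy. So is the smaller grey one standing on the bench at side (382,268), top (387,301). The enlarged crops confirm both. The tall card is on the left with the carton on its robot side. Next I fit the stand poses from the pixels.

```bash
cat > h.py <<'E'
import numpy as np,cv2
from plant import *
from scipy.spatial.transform import Rotation as Ro
from scipy.optimize import least_squares
def proj(f,X):
    X=np.atleast_2d(X); c=X@np.array(f["R"]).T+np.array(f["t"]); K=np.array(f["camera_matrix"])
    u=c@K.T; return u[:,:2]/u[:,2:]
def back(f,px,z):
    px=np.atleast_2d(px); K=np.array(f["camera_matrix"]);R=np.array(f["R"]);t=np.array(f["t"])
    d=np.c_[px,np.ones(len(px))]@np.linalg.inv(K).T@R; c=-R.T@t
    s=(z-c[2])/d[:,2]; return c+d*s[:,None]
def tri(fs,ps):
    A=[];b=[]
    for f,p in zip(fs,ps):
        K=np.array(f["camera_matrix"]);R=np.array(f["R"]);t=np.array(f["t"]);c=-R.T@t
        d=R.T@np.linalg.inv(K)@np.array([p[0],p[1],1]);d/=np.linalg.norm(d)
        P=np.eye(3)-np.outer(d,d);A.append(P);b.append(P@c)
    A=np.vstack(A);b=np.hstack(b);X,*_=np.linalg.lstsq(A,b,rcond=None);return X,np.linalg.norm(A@X-b)
def place(pose,L):
    x,y,a=pose;L=np.atleast_2d(np.array(L,float));c,s=np.cos(a),np.sin(a)
    return np.c_[x+c*L[:,0]-s*L[:,1],y+s*L[:,0]+c*L[:,1],L[:,2]]
def boxc(x0,x1,y0,y1,z0,z1): return [(x,y,z) for x in(x0,x1) for y in(y0,y1) for z in(z0,z1)]
def wire(img,f,pose,b,col,sc,off):
    P=proj(f,place(pose,boxc(*b)));q=lambda p:tuple(int(v) for v in np.round(((p-np.array(off)+.5)*sc-.5)*16))
    for i in range(8):
        for k in(1,2,4):
            if not i&k: cv2.line(img,q(P[i]),q(P[i|k]),col,1,cv2.LINE_AA,4)
E
python3 - <<'E'
from h import *
top=grab_frame("top");side=grab_frame("side")
print(sense()["t"])
S=np.array
# stand fits from top-camera corners
def fit(foot,pix,x0):
    r=least_squares(lambda p:(proj(top,place(p,foot))-S(pix)).ravel(),x0);return r.x,r.fun.round(1)
tl=[(.0645,.08,.022),(.0645,-.08,.022),(-.0125,-.08,.022),(0,.07,.15),(0,-.07,.15)]
tp=[(216.7,239.3),(278.3,242.7),(276.7,272.3),(207,259.5),(268,263.5)]
T,res=fit(tl,tp,[.6,.15,0]);print("tall",T,res)
sl=[(.0645,.08,.022),(.0645,-.08,.022),(-.0125,-.08,.022),(-.0125,.08,.022)]
sp=[(380.3,250.7),(440,235.3),(448.7,264),(388.3,280)]
s,res=fit(sl,sp,[.6,-.15,0]);print("short",s,res)
# carton top corners: tape crop
cp=[(211,267),(254,272.5),(253,294.5),(208,291.5)]
print("carton",back(top,cp,.21))
r=[place_of(top,"carton"),place_of(side,"carton")]
for f,n,off,wh in((top,"top",(200,220),(260,110)),(side,"side",(200,180),(240,180))):
    a=f["frame"][off[1]:off[1]+wh[1],off[0]:off[0]+wh[0],::-1];a=cv2.resize(a,None,fx=3,fy=3,interpolation=cv2.INTER_CUBIC)
    for P,h in((T,.15),(s,.1)):
        wire(a,f,P,(-.0125,.0645,-.08,.08,0,.022),(0,255,0),3,off);wire(a,f,P,(-.002,.002,-.07,.07,.022,h),(0,255,255),3,off)
    C=place(T,[(-.002-.0175-.0275,0,0)])[0];wire(a,f,(C[0],C[1],T[2]),(-.0275,.0275,-.05,.05,0,.21),(255,0,255),3,off)
    cv2.imwrite(f"pics/{n}1w.png",a)
for n in("clip","fixed_tab","moving_tab","fixed_lip","moving_lip"):
    for f in(top,side): print(n,[(S(d["at"]).round(1).tolist(),round(d["p"],2)) for d in place_of(f,n)][:4])
E
```

```text
1.5
tall [ 0.57721877  0.18952642 -0.07856341] [ 0.8  0.3  0.3  0.  -0.1  0.   0.2  0.3 -1.1 -0.5]
short [ 0.56261088 -0.24964956  0.23091826] [-0.2  0.2  0.2 -0.1  0.   0.  -0.1 -0.1]
carton [[0.56048272 0.23604456 0.21      ]
 [0.54598667 0.14100826 0.21      ]
 [0.4979782  0.14352832 0.21      ]
 [0.50685611 0.24241066 0.21      ]]
clip [([353.8, 258.2], 0.72), ([414.3, 265.7], 0.66), ([412.7, 269.0], 0.52), ([386.0, 301.9], 0.45)]
clip [([376.2, 223.3], 0.87), ([341.8, 260.5], 0.77), ([379.0, 269.5], 0.69), ([156.6, 370.6], 0.26)]
fixed_tab [([385.7, 307.4], 0.75), ([363.5, 256.7], 0.59), ([419.7, 267.5], 0.44)]
fixed_tab [([368.0, 207.6], 0.58), ([343.2, 248.9], 0.49)]
moving_tab [([386.6, 295.0], 0.61), ([351.7, 262.5], 0.59), ([419.2, 271.3], 0.48)]
moving_tab [([383.7, 210.4], 0.7), ([337.2, 256.9], 0.59), ([377.9, 254.3], 0.52)]
fixed_lip [([354.9, 261.1], 0.65), ([412.4, 267.4], 0.58), ([386.1, 301.8], 0.44)]
fixed_lip [([372.7, 233.8], 0.83), ([336.6, 271.6], 0.83), ([381.0, 278.1], 0.76)]
moving_lip [([410.0, 266.5], 0.58), ([386.2, 302.4], 0.53), ([358.0, 260.0], 0.49)]
moving_lip [([335.8, 272.5], 0.73), ([379.2, 277.4], 0.66), ([376.4, 232.7], 0.43), ([259.2, 320.9], 0.32)]
```

View pics/top1w.png

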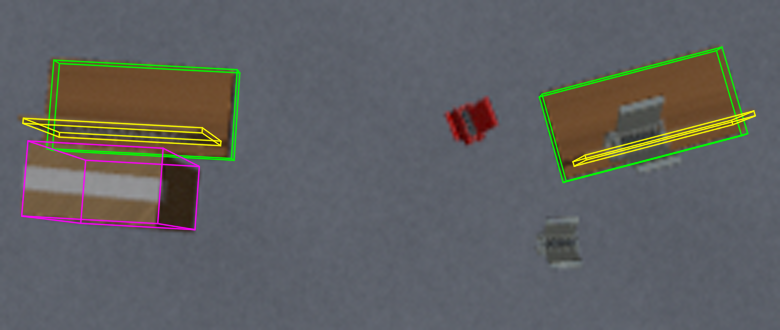

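View pics/side1w.png

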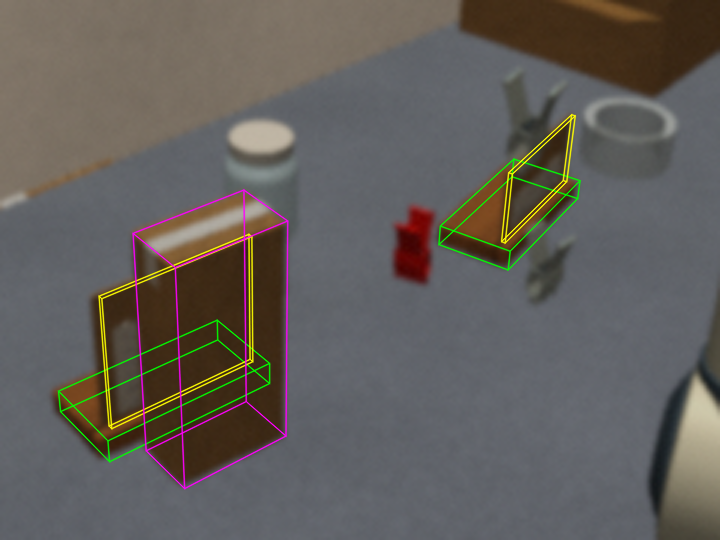

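Run:
```python
from h import *
top=grab_frame("top")
T=(0.57722,0.18953,-.07856)
off=(200,232);a=top["frame"][off[1]:off[1]+70,off[0]:off[0]+85,::-1]
a=cv2.resize(a,None,fx=8,fy=8,interpolation=cv2.INTER_CUBIC)
a=cv2.convertScaleAbs(a,alpha=1.8,beta=10)
for yaw,col in((-.0786,(255,0,255)),(-.12,(0,255,0))):
    wire(a,top,(.529,.192,yaw),(-.0275,.0275,-.05,.05,.0,.21),col,8,off)
cv2.imwrite("pics/carton1.png",a)
```

```text
(no output)
```

View pics/carton1.png

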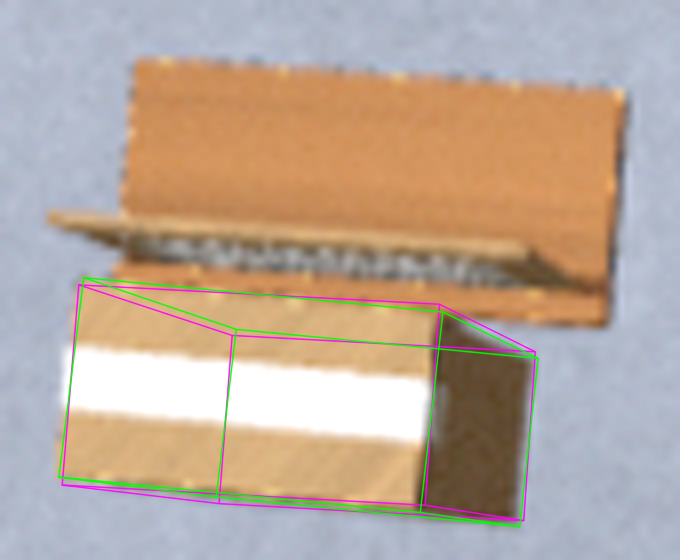

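```bash
python3 -m creep '[{"az":-7.1,"jaw":1},{"az":-7.1,"jaw":1},{"az":-7.1,"jaw":1},{"az":-7.1,"jaw":1},{"az":-7.1,"jaw":1},{"az":-7.1,"jaw":1},{"az":-7.1,"jaw":1},{"az":-7.0,"z":-0.027,"jaw":1}]'
python3 -m creep '[{"x":0.038,"y":0.009,"jaw":1},{"x":0.038,"y":0.009,"jaw":1},{"x":0.038,"y":0.009,"jaw":1},{"x":0.038,"y":0.009,"jaw":1},{"x":0.038,"y":0.009,"jaw":1},{"x":0.038,"y":0.009,"jaw":1},{"x":0.038,"y":0.009,"jaw":1},{"x":0.038,"y":0.009,"jaw":1},{"x":0.038,"y":0.009,"jaw":1},{"x":0.038,"y":0.009,"jaw":1},{"x":0.038,"y":0.009,"jaw":1},{"x":0.038,"y":0.009,"jaw":1},{"x":0.038,"y":0.009,"jaw":1},{"x":0.038,"y":0.009,"jaw":1},{"x":0.038,"y":0.009,"jaw":1},{"x":0.038,"y":0.009,"jaw":1},{"x":0.038,"y":0.009,"jaw":1},{"x":0.038,"y":0.009,"jaw":1},{"x":0.035,"y":0.006,"jaw":1},{"x":0.03,"y":0.006,"jaw":1}]'
cat >> h.py <<'E'
def pose():
    s=sense();R=Ro.from_rotvec(s["tool_rot"]).as_matrix();return np.array(s["eef_pos"]),R
def togo(target,yaw=None):
    # remaining shift in tool axes; yaw = wanted world angle (deg) of tool y
    p,R=pose();d=R.T@(np.array(target)-p);ang=np.degrees(np.arctan2(R[1,1],R[0,1]))
    print("t",round(sense()["t"],2),"pos",p.round(4),"tooly",round(ang,2),"tilt",np.degrees(np.arccos(-R[2,2])).round(2),"| shift",d.round(4),"az",None if yaw is None else round(-(yaw-ang),2))
E
python3 -c "
from h import *
togo((.529,.1935,.335),-6.5);print(sense()['joints'])"
```

```text
t 2.15 pos [ 0.2711 -0.5353  0.4047] tooly -63.14 tilt 0.0 | shift [ 0.5594 -0.5336  0.0697] az -56.64
[-1.15869024e+00  9.10908325e-02  1.23069944e+00  3.31070502e-05
  1.81981909e+00 -5.67046961e-02]schema error: expected keys x, y, z, ax, ay, az, jaw
schema error: expected keys x, y, z, ax, ay, az, jaw
```

```bash
python3 -m creep '[{"x":0,"y":0,"z":-0.004,"ax":0,"ay":0,"az":-7.1,"jaw":1},{"x":0,"y":0,"z":-0.004,"ax":0,"ay":0,"az":-7.1,"jaw":1},{"x":0,"y":0,"z":-0.004,"ax":0,"ay":0,"az":-7.1,"jaw":1},{"x":0,"y":0,"z":-0.004,"ax":0,"ay":0,"az":-7.1,"jaw":1},{"x":0,"y":0,"z":-0.004,"ax":0,"ay":0,"az":-7.1,"jaw":1},{"x":0,"y":0,"z":-0.004,"ax":0,"ay":0,"az":-7.1,"jaw":1},{"x":0,"y":0,"z":-0.004,"ax":0,"ay":0,"az":-7.1,"jaw":1},{"x":0,"y":0,"z":0,"ax":0,"ay":0,"az":-7,"jaw":1}]'
python3 -m creep '[{"x":0.038,"y":0.009,"z":0,"ax":0,"ay":0,"az":0,"jaw":1},{"x":0.038,"y":0.009,"z":0,"ax":0,"ay":0,"az":0,"jaw":1},{"x":0.038,"y":0.009,"z":0,"ax":0,"ay":0,"az":0,"jaw":1},{"x":0.038,"y":0.009,"z":0,"ax":0,"ay":0,"az":0,"jaw":1},{"x":0.038,"y":0.009,"z":0,"ax":0,"ay":0,"az":0,"jaw":1},{"x":0.038,"y":0.009,"z":0,"ax":0,"ay":0,"az":0,"jaw":1},{"x":0.038,"y":0.009,"z":0,"ax":0,"ay":0,"az":0,"jaw":1},{"x":0.038,"y":0.009,"z":0,"ax":0,"ay":0,"az":0,"jaw":1},{"x":0.038,"y":0.009,"z":0,"ax":0,"ay":0,"az":0,"jaw":1},{"x":0.038,"y":0.009,"z":0,"ax":0,"ay":0,"az":0,"jaw":1},{"x":0.038,"y":0.009,"z":0,"ax":0,"ay":0,"az":0,"jaw":1},{"x":0.038,"y":0.009,"z":0,"ax":0,"ay":0,"az":0,"jaw":1},{"x":0.038,"y":0.009,"z":0,"ax":0,"ay":0,"az":0,"jaw":1},{"x":0.038,"y":0.009,"z":0,"ax":0,"ay":0,"az":0,"jaw":1},{"x":0.038,"y":0.009,"z":0,"ax":0,"ay":0,"az":0,"jaw":1},{"x":0.038,"y":0.009,"z":0,"ax":0,"ay":0,"az":0,"jaw":1},{"x":0.038,"y":0.009,"z":0,"ax":0,"ay":0,"az":0,"jaw":1},{"x":0.038,"y":0.009,"z":0,"ax":0,"ay":0,"az":0,"jaw":1},{"x":0.036,"y":0.007,"z":0,"ax":0,"ay":0,"az":0,"jaw":1},{"x":0.03,"y":0.005,"z":0,"ax":0,"ay":0,"az":0,"jaw":1}]'
python3 -c "
from h import *
togo((.529,.1935,.335),-6.5);print(sense()['joints'])"
```

```text
t: 2.82
eef_pos: [0.2711, -0.5352, 0.4338]
tool_rot: [2.335, 2.099, -0.001]
ft_force: [0.2, -0.3, 0.7]
grip_width: 1.003
t: 4.48
eef_pos: [0.5284, 0.1931, 0.4323]
tool_rot: [-2.341, -2.094, -0.0]
ft_force: [0.5, -0.4, -0.1]
grip_width: 0.999
t 4.48 pos [0.5284 0.1931 0.4323] tooly -6.37 tilt 0.02 | shift [0.0005 0.0006 0.0973] az 0.13
[ 2.89766240e-01 -2.57915395e-03  1.27805996e+00  3.28711330e-04
  1.86620017e+00  4.01010473e-01]
```

```bash
python3 -m creep '[{"x":0,"y":0,"z":0.035,"ax":0,"ay":0,"az":0,"jaw":1},{"x":0,"y":0,"z":0.03,"ax":0,"ay":0,"az":0,"jaw":1},{"x":0,"y":0.001,"z":0.02,"ax":0,"ay":0,"az":0,"jaw":1},{"x":0,"y":0,"z":0.012,"ax":0,"ay":0,"az":0,"jaw":1},{"x":0,"y":0,"z":0,"ax":0,"ay":0,"az":0,"jaw":1}]'
python3 -c "
from h import *
f=grab_frame('side');cv2.imwrite('pics/side2.png',cv2.resize(f['frame'][150:370,150:420,::-1],None,fx=2.7,fy=2.7))
f=grab_frame('top');cv2.imwrite('pics/top2.png',cv2.resize(f['frame'][200:330,150:350,::-1],None,fx=4,fy=4))"
```

```text
t: 4.9
eef_pos: [0.5287, 0.1903, 0.3321]
tool_rot: [-2.341, -2.092, 0.008]
ft_force: [-0.5, -0.7, -1.0]
grip_width: 1.001
```

View pics/side2.png

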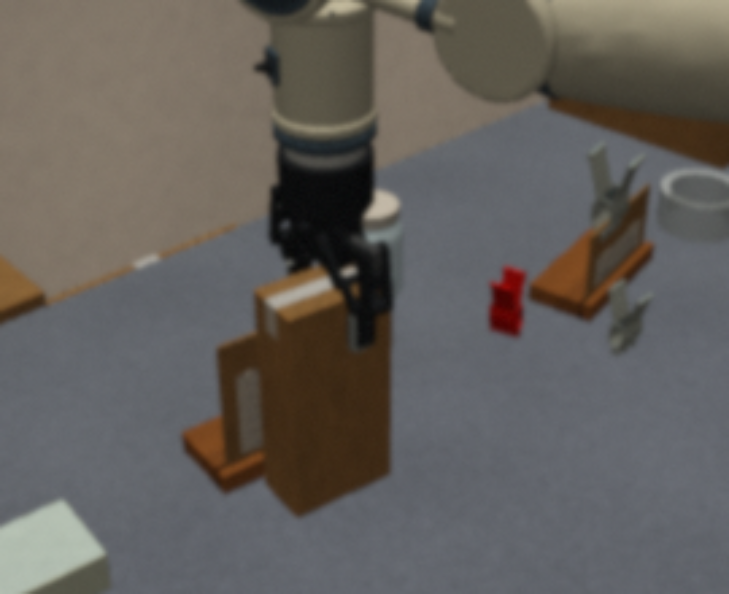

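View pics/top2.png

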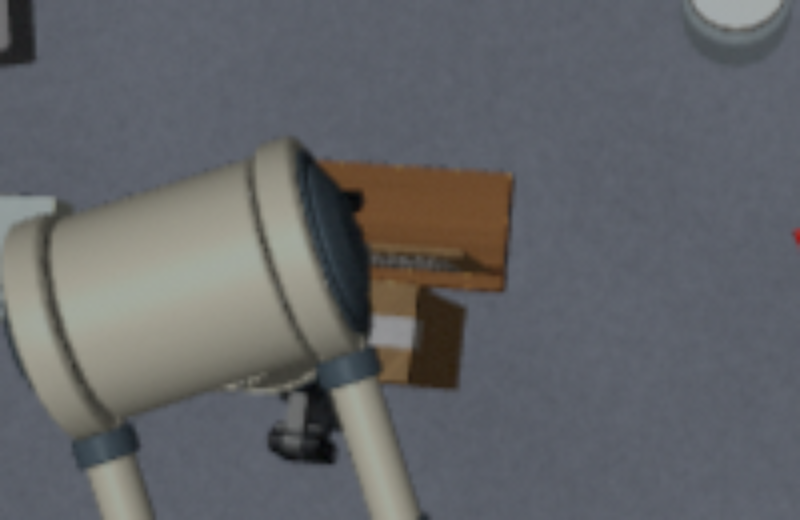

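```bash
python3 -c "
from h import *
togo((.529,.1935,.335),-6.5)"
python3 -m creep '[{"x":0,"y":0,"z":0,"ax":0,"ay":0,"az":0,"jaw":-1},{"x":0,"y":0,"z":0,"ax":0,"ay":0,"az":0,"jaw":-1},{"x":0,"y":0,"z":0,"ax":0,"ay":0,"az":0,"jaw":-1},{"x":0,"y":0,"z":0,"ax":0,"ay":0,"az":0,"jaw":-1},{"x":0,"y":0,"z":0,"ax":0,"ay":0,"az":0,"jaw":-1},{"x":0,"y":0,"z":0,"ax":0,"ay":0,"az":0,"jaw":-1},{"x":0,"y":0,"z":0,"ax":0,"ay":0,"az":0,"jaw":-1}]'
python3 -c "
from h import *
togo((.40,.20,.350),-6.5)"
```

```text
t 5.0 pos [0.5292 0.1902 0.3366] tooly -6.45 tilt 0.04 | shift [ 0.0032 -0.0005  0.0016] az 0.05
t: 5.58
eef_pos: [0.5292, 0.1904, 0.3379]
tool_rot: [2.342, 2.092, 0.005]
ft_force: [-1.7, 0.2, 5.2]
grip_width: 0.638
t 5.58 pos [0.5292 0.1904 0.3379] tooly -6.44 tilt 0.19 | shift [-0.0049 -0.1294 -0.0125] az 0.06
```

```bash
python3 -m creep '[{"x":0,"y":0,"z":-0.008,"ax":0,"ay":0,"az":0,"jaw":-1},{"x":0,"y":0,"z":-0.007,"ax":0,"ay":0,"az":0,"jaw":-1},{"x":0,"y":0,"z":0,"ax":0,"ay":0,"az":0,"jaw":-1}]'
python3 -m creep '[{"x":0,"y":-0.01,"z":0,"ax":0,"ay":0,"az":0,"jaw":-1},{"x":0,"y":-0.015,"z":0,"ax":0,"ay":0,"az":0,"jaw":-1},{"x":0,"y":-0.02,"z":0,"ax":0,"ay":0,"az":0,"jaw":-1},{"x":0,"y":-0.02,"z":0,"ax":0,"ay":0,"az":0,"jaw":-1},{"x":0,"y":-0.02,"z":0,"ax":0,"ay":0,"az":0,"jaw":-1},{"x":0,"y":-0.02,"z":0,"ax":0,"ay":0,"az":0,"jaw":-1},{"x":0,"y":-0.015,"z":0,"ax":0,"ay":0,"az":0,"jaw":-1},{"x":0,"y":-0.01,"z":0,"ax":0,"ay":0,"az":0,"jaw":-1},{"x":0,"y":0,"z":0,"ax":0,"ay":0,"az":0,"jaw":-1},{"x":0,"y":0,"z":0,"ax":0,"ay":0,"az":0,"jaw":-1}]'
python3 -c "
from h import *
togo((.40,.20,.350),-6.5)
f=grab_frame('side');cv2.imwrite('pics/side3.png',cv2.resize(f['frame'][150:370,150:420,::-1],None,fx=2.7,fy=2.7))"
```

```text
t: 5.83
eef_pos: [0.5293, 0.1904, 0.3525]
tool_rot: [2.342, 2.092, 0.003]
ft_force: [0.3, 0.1, -2.2]
grip_width: 0.639
t: 6.67
eef_pos: [0.3996, 0.205, 0.3507]
tool_rot: [2.342, 2.094, 0.001]
ft_force: [0.5, 0.5, -2.7]
grip_width: 0.636
t 6.67 pos [0.3996 0.205  0.3507] tooly -6.41 tilt 0.04 | shift [-0.0049  0.0009  0.0007] az 0.09
```

View pics/side3.png

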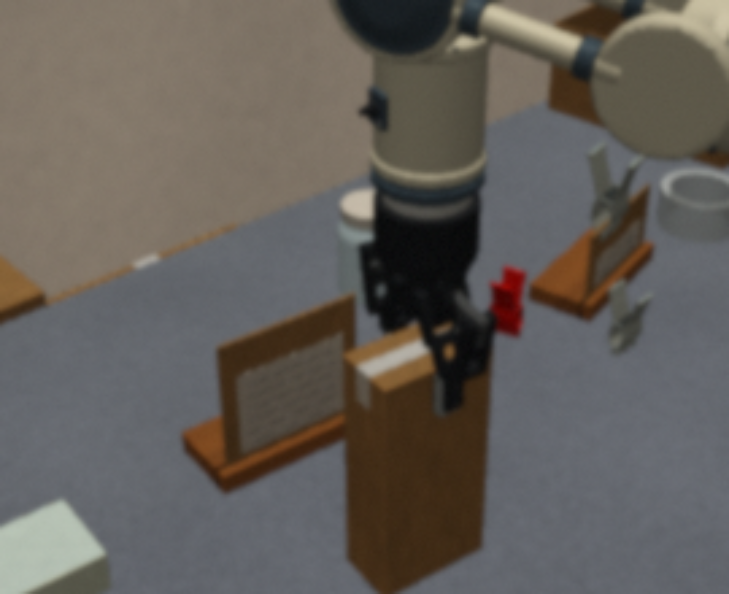

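```bash
python3 -m creep '[{"x":0,"y":0,"z":0.007,"ax":0,"ay":0,"az":0,"jaw":-1},{"x":0,"y":0,"z":0.004,"ax":0,"ay":0,"az":0,"jaw":-1},{"x":0,"y":0,"z":0.002,"ax":0,"ay":0,"az":0,"jaw":-1},{"x":0,"y":0,"z":0.001,"ax":0,"ay":0,"az":0,"jaw":-1},{"x":0,"y":0,"z":0,"ax":0,"ay":0,"az":0,"jaw":-1},{"x":0,"y":0,"z":0,"ax":0,"ay":0,"az":0,"jaw":-1}]'
```

```text
t: 7.22
eef_pos: [0.4001, 0.2047, 0.3381]
tool_rot: [2.343, 2.092, 0.001]
ft_force: [-3.8, -1.7, 8.0]
grip_width: 0.634
```

```bash
python3 -m creep '[{"x":0,"y":0,"z":0,"ax":0,"ay":0,"az":0,"jaw":1},{"x":0,"y":0,"z":0,"ax":0,"ay":0,"az":0,"jaw":1},{"x":0,"y":0,"z":0,"ax":0,"ay":0,"az":0,"jaw":1},{"x":0,"y":0,"z":0,"ax":0,"ay":0,"az":0,"jaw":1},{"x":0,"y":0,"z":0,"ax":0,"ay":0,"az":0,"jaw":1},{"x":0,"y":0,"z":-0.02,"ax":0,"ay":0,"az":0,"jaw":1},{"x":0,"y":0,"z":-0.03,"ax":0,"ay":0,"az":0,"jaw":1},{"x":0,"y":0,"z":-0.04,"ax":0,"ay":0,"az":0,"jaw":1},{"x":0,"y":0,"z":-0.04,"ax":0,"ay":0,"az":0,"jaw":1},{"x":0,"y":0,"z":0,"ax":0,"ay":0,"az":0,"jaw":1}]'
python3 - <<'E'
from h import *
S=np.array
top=grab_frame("top");side=grab_frame("side");print(sense()["t"])
cv2.imwrite('pics/top4.png',top['frame'][:,:,::-1])
cv2.imwrite('pics/side4.png',cv2.resize(side['frame'][150:370,150:420,::-1],None,fx=2.7,fy=2.7))
off=(355,190);cv2.imwrite('pics/side4c.png',cv2.resize(side['frame'][190:290,340:440,::-1],None,fx=6,fy=6,interpolation=cv2.INTER_CUBIC))
cv2.imwrite('pics/top4c.png',cv2.resize(top['frame'][225:295,370:460,::-1],None,fx=8,fy=8,interpolation=cv2.INTER_CUBIC))
for n in("clip","fixed_tab","moving_tab","fixed_lip","moving_lip","carton","tall_card_edge"):
    for f in(top,side): print(n,[(S(d["at"]).round(1).tolist(),round(d["p"],2)) for d in place_of(f,n)][:4])
E
```

```text
t: 8.05
eef_pos: [0.3992, 0.2046, 0.4755]
tool_rot: [2.34, 2.09, 0.019]
ft_force: [-0.2, 0.1, 0.9]
grip_width: 1.003
8.15
clip [([385.1, 301.7], 0.7), ([353.7, 260.4], 0.65), ([412.5, 264.3], 0.62)]
clip [([376.4, 223.8], 0.63), ([383.0, 269.2], 0.52), ([336.7, 262.8], 0.5)]
fixed_tab [([413.1, 254.4], 0.95), ([361.1, 259.8], 0.6)]
fixed_tab [([371.1, 204.8], 0.83), ([387.5, 259.4], 0.57), ([340.5, 249.7], 0.55)]
moving_tab [([418.5, 273.0], 0.69), ([348.1, 264.2], 0.6), ([386.4, 292.1], 0.39), ([334.7, 203.3], 0.21)]
moving_tab [([335.0, 257.2], 0.75), ([386.7, 210.4], 0.6), ([377.0, 255.9], 0.47)]
fixed_lip [([410.3, 265.3], 0.93), ([352.5, 262.0], 0.6), ([386.1, 299.3], 0.58)]
fixed_lip [([370.2, 233.3], 0.8), ([374.3, 235.0], 0.55), ([337.4, 269.9], 0.49)]
moving_lip [([412.4, 267.5], 0.65), ([386.9, 299.4], 0.61), ([357.1, 264.3], 0.44)]
moving_lip [([374.5, 235.8], 0.73), ([336.7, 272.2], 0.7), ([381.3, 277.4], 0.46)]
carton [([242.4, 336.4], 0.55)]
carton [([303.9, 360.0], 0.64)]
tall_card_edge [([235.8, 263.0], 0.84)]
tall_card_edge [([255.3, 267.9], 0.93)]
```

View pics/side4.png

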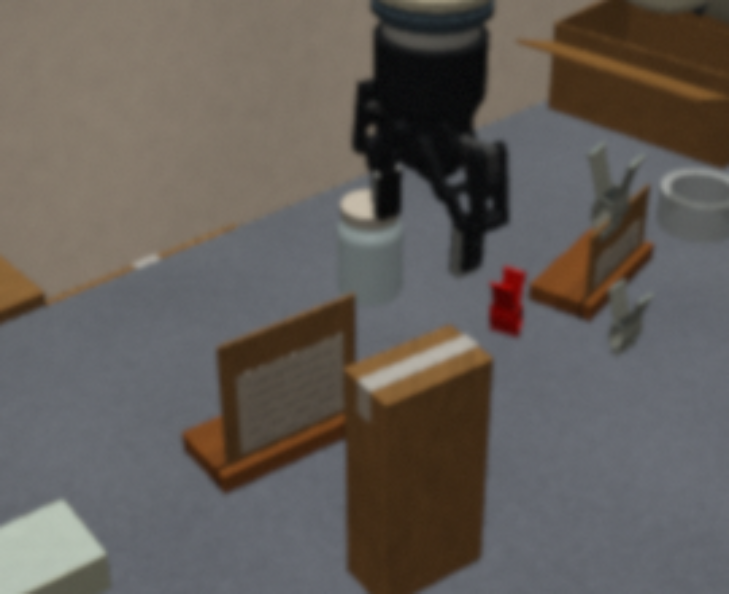

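View pics/side4c.png

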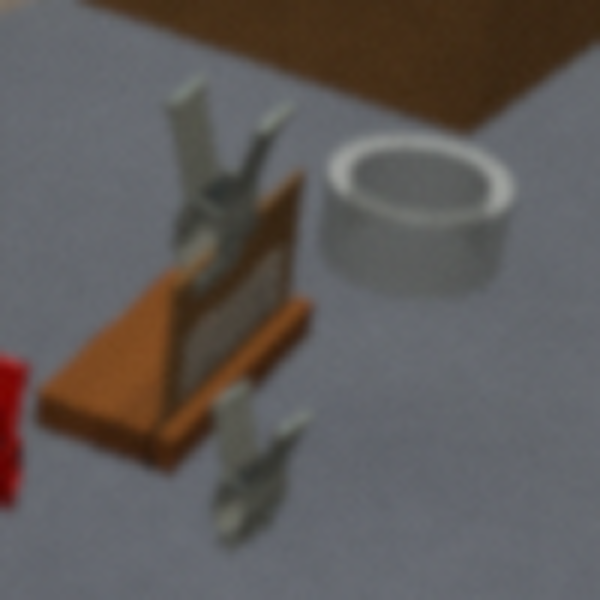

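View pics/top4c.png

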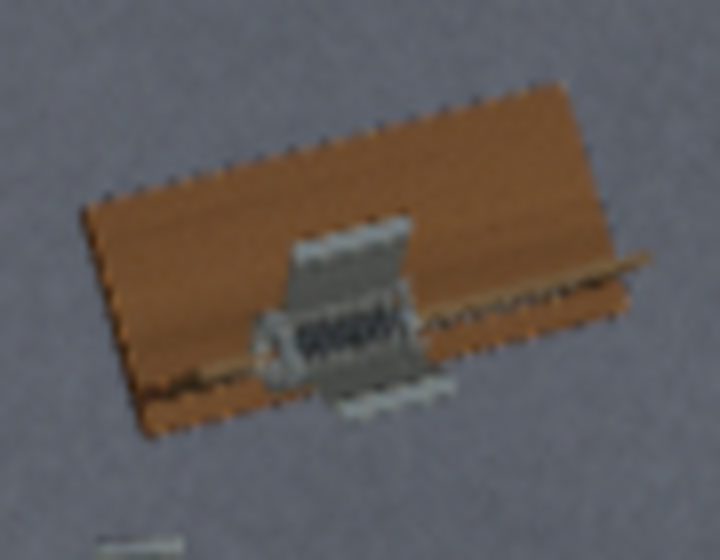

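View pics/top4.png

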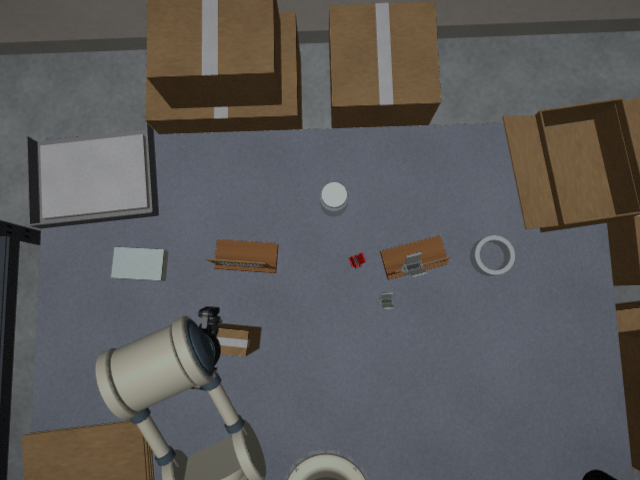

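```bash
cat >> h.py <<'E'
TALL=(0.57722,0.18953,-.07856);SHORT=(0.56261,-0.24965,.23092)
E
python3 - <<'E'
from h import *
S=np.array
top=grab_frame("top");side=grab_frame("side")
fx,e1=tri([top,side],[(413.4,254.3),(370.5,204.7)]);mv,e2=tri([top,side],[(419.0,273.6),(386.4,209.4)])
print(fx,e1,mv,e2,"dist",np.linalg.norm(fx-mv))
m=(fx+mv)/2;d=fx-mv;print("mid",m,"yaw",np.arctan2(d[1],d[0]))
x,y,a=SHORT;c,s=np.cos(a),np.sin(a)
L=S([[c,s],[-s,c]])@(m[:2]-S([x,y]));print("mid in short frame",L)
# back-projection of top rolls at candidate heights
for z in(.15,.165,.18,.19):
    F=back(top,[(413.4,254.3),(419,273.6)],z);dd=F[0]-F[1];print(z,F.round(4).tolist(),np.linalg.norm(dd).round(4),np.arctan2(dd[1],dd[0]).round(3))
# side bias check: stand corners
for n,P,h in(("tall",TALL,.15),("short",SHORT,.1)):
    print(n,"edge ends side",proj(side,place(P,[(0,.07,h),(0,-.07,h),(-.0125,.08,.022),(-.0125,-.08,.022),(.0645,.08,.022)])).round(1).tolist())
off=(200,235);a=cv2.resize(side["frame"][off[1]:off[1]+100,off[0]:off[0]+110,::-1],None,fx=6,fy=6,interpolation=cv2.INTER_CUBIC)
cv2.imwrite("pics/side5t.png",a)
E
```

```text
[ 0.58034158 -0.21442275  0.17897468] 0.00017518411446579152 [ 0.53514854 -0.22619356  0.17787081] 0.0026154994887117697 dist 0.046713820770802744
mid [ 0.55774506 -0.22030815  0.17842274] yaw 0.2547952836678483
mid in short frame [0.00197975 0.02967646]
0.15 [[0.5832, -0.2195, 0.15], [0.5383, -0.2302, 0.15]] 0.0461 0.233
0.165 [[0.5817, -0.2169, 0.165], [0.5374, -0.2274, 0.165]] 0.0455 0.233
0.18 [[0.5801, -0.2143, 0.18], [0.5365, -0.2247, 0.18]] 0.0449 0.233
0.19 [[0.5791, -0.2126, 0.19], [0.5359, -0.2228, 0.19]] 0.0445 0.233
tall edge ends side [[233.0, 278.6], [283.0, 258.0], [235.5, 326.5], [289.4, 300.6], [219.0, 309.9]]
short edge ends side [[369.7, 237.3], [390.6, 217.9], [369.6, 263.2], [392.9, 239.7], [346.3, 254.9]]
```

View pics/side5t.png

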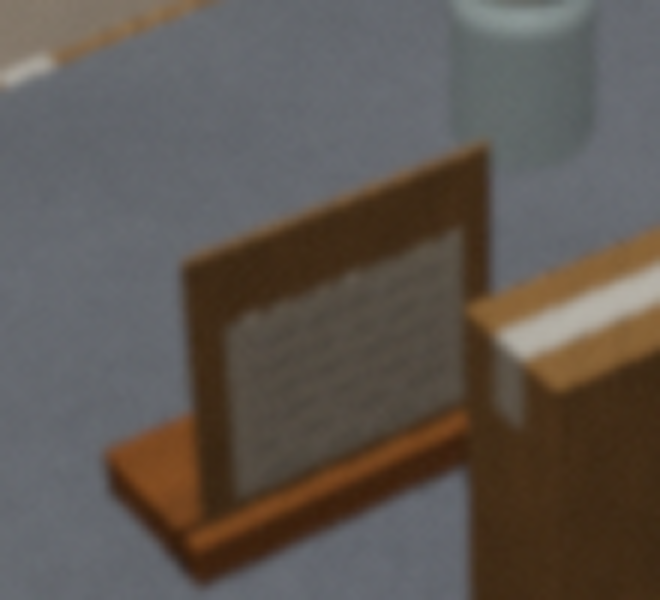

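```bash
python3 -m creep '[{"x":0,"y":0,"z":0,"ax":0,"ay":0,"az":-6.5,"jaw":1},{"x":0,"y":0,"z":0,"ax":0,"ay":0,"az":-6.5,"jaw":1},{"x":0,"y":0,"z":0,"ax":0,"ay":0,"az":-6.6,"jaw":1},{"x":0,"y":0,"z":0,"ax":0,"ay":0,"az":0,"jaw":1}]'
python3 -c "
from h import *
togo((.558,-.220,.43),13.2)"
```

```text
t: 9.28
eef_pos: [0.3999, 0.2049, 0.4667]
tool_rot: [1.947, 2.465, 0.0]
ft_force: [-0.2, 0.1, 0.2]
grip_width: 1.002
t 9.28 pos [0.3999 0.2049 0.4667] tooly 13.39 tilt 0.01 | shift [-0.45    0.0554  0.0367] az 0.19
```

```bash
python3 -m creep '[{"x":-0.03,"y":0.004,"z":0.002,"ax":0,"ay":0,"az":0,"jaw":1},{"x":-0.035,"y":0.004,"z":0.003,"ax":0,"ay":0,"az":0,"jaw":1},{"x":-0.035,"y":0.004,"z":0.003,"ax":0,"ay":0,"az":0,"jaw":1},{"x":-0.035,"y":0.004,"z":0.003,"ax":0,"ay":0,"az":0,"jaw":1},{"x":-0.035,"y":0.004,"z":0.003,"ax":0,"ay":0,"az":0,"jaw":1},{"x":-0.035,"y":0.004,"z":0.003,"ax":0,"ay":0,"az":0,"jaw":1},{"x":-0.035,"y":0.004,"z":0.003,"ax":0,"ay":0,"az":0,"jaw":1},{"x":-0.035,"y":0.004,"z":0.003,"ax":0,"ay":0,"az":0,"jaw":1},{"x":-0.035,"y":0.005,"z":0.003,"ax":0,"ay":0,"az":0,"jaw":1},{"x":-0.035,"y":0.005,"z":0.003,"ax":0,"ay":0,"az":0,"jaw":1},{"x":-0.035,"y":0.005,"z":0.003,"ax":0,"ay":0,"az":0,"jaw":1},{"x":-0.035,"y":0.005,"z":0.003,"ax":0,"ay":0,"az":0,"jaw":1},{"x":-0.035,"y":0.003,"z":0.002,"ax":0,"ay":0,"az":0.2,"jaw":1},{"x":0,"y":0,"z":0,"ax":0,"ay":0,"az":0,"jaw":1},{"x":0,"y":0,"z":0,"ax":0,"ay":0,"az":0,"jaw":1}]'
python3 - <<'E'
from h import *
togo((.558,-.220,.335),13.2)
side=grab_frame("side");top=grab_frame("top")
cv2.imwrite('pics/side6c.png',cv2.resize(side['frame'][90:290,290:480,::-1],None,fx=3,fy=3,interpolation=cv2.INTER_CUBIC))
cv2.imwrite('pics/top6c.png',cv2.resize(top['frame'][215:315,350:480,::-1],None,fx=6,fy=6,interpolation=cv2.INTER_CUBIC))
E
```

```text
t: 10.53
eef_pos: [0.5563, -0.2226, 0.4279]
tool_rot: [-1.962, -2.45, 0.001]
ft_force: [1.2, 0.4, 0.2]
grip_width: 1.0
t 10.53 pos [ 0.5563 -0.2226  0.4279] tooly 12.62 tilt 0.17 | shift [0.002  0.0025 0.0929] az -0.58
```

View pics/side6c.png

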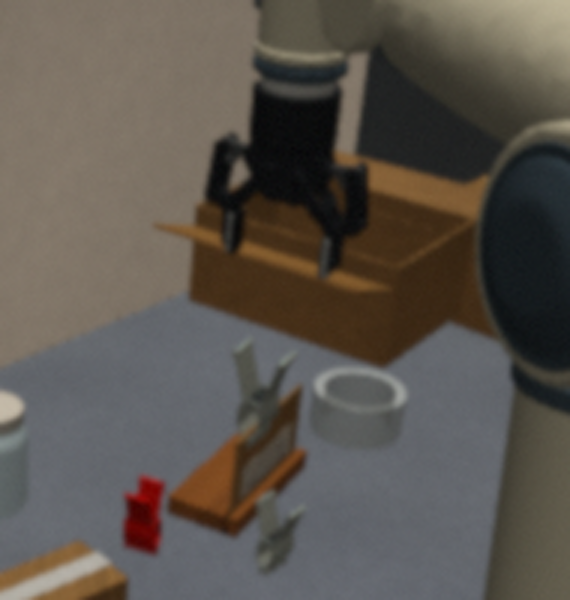

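View pics/top6c.png

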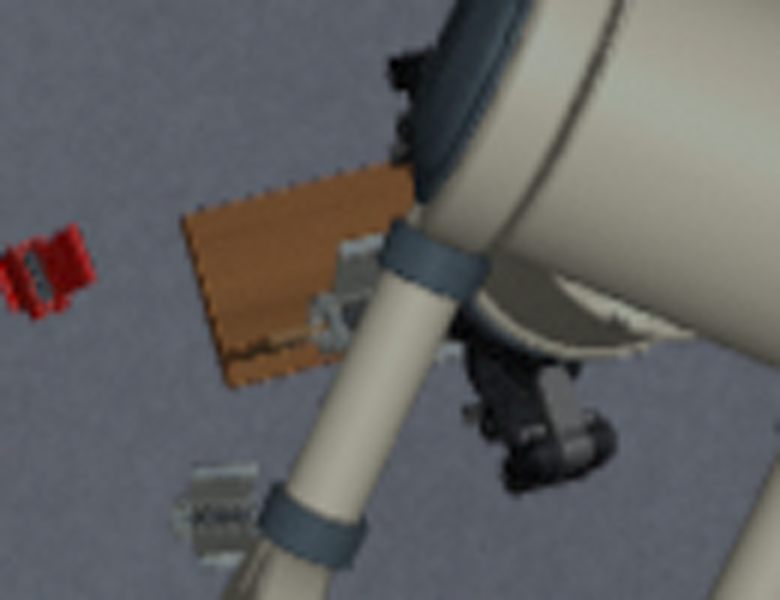

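Run:
```python
from h import *
side=grab_frame("side");p,R=pose()
for w in(-.0425,0,.0425):
    print(((proj(side,p+R@np.array([0,w,.160]))[0]-[290,90]+.5)*3).round(0))
print(((proj(side,[.558,-.22,.18])[0]-[290,90]+.5)*3).round(0))
togo((.558,-.220,.335),13.2)
```

```text
[320. 274.]
[277. 262.]
[235. 251.]
[265. 351.]
t 10.68 pos [ 0.5558 -0.2199  0.4302] tooly 12.92 tilt 0.03 | shift [-0.0006  0.0021  0.0952] az -0.28
```

```bash
python3 -m creep '[{"x":0,"y":0.002,"z":0.02,"ax":0,"ay":0,"az":-0.3,"jaw":1},{"x":0,"y":0,"z":0.025,"ax":0,"ay":0,"az":0,"jaw":1},{"x":0,"y":0,"z":0.025,"ax":0,"ay":0,"az":0,"jaw":1},{"x":0,"y":0,"z":0.015,"ax":0,"ay":0,"az":0,"jaw":1},{"x":0,"y":0,"z":0.01,"ax":0,"ay":0,"az":0,"jaw":1},{"x":0,"y":0,"z":0,"ax":0,"ay":0,"az":0,"jaw":1},{"x":0,"y":0,"z":0,"ax":0,"ay":0,"az":0,"jaw":1}]'
python3 - <<'E'
from h import *
togo((.558,-.220,.335),13.2)
side=grab_frame("side")
cv2.imwrite('pics/side7c.png',cv2.resize(side['frame'][140:290,320:440,::-1],None,fx=4,fy=4,interpolation=cv2.INTER_CUBIC))
E
```

```text
t: 11.27
eef_pos: [0.5578, -0.2195, 0.3355]
tool_rot: [1.949, 2.463, 0.0]
ft_force: [1.0, 0.0, 0.7]
grip_width: 0.999
t 11.27 pos [ 0.5578 -0.2195  0.3355] tooly 13.29 tilt 0.04 | shift [-0.0005  0.      0.0005] az 0.09
```

View pics/side7c.png

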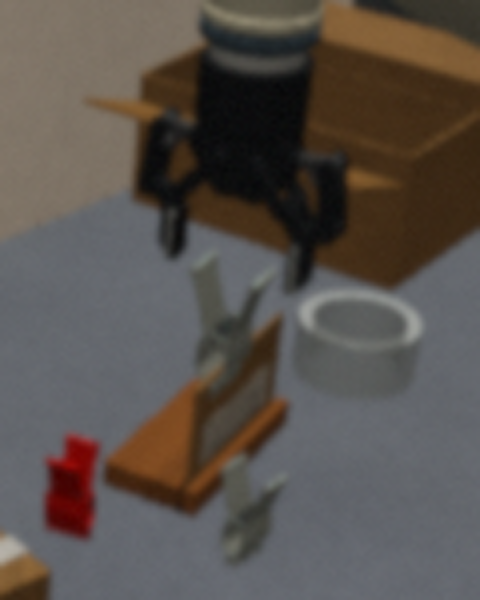

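```bash
python3 -m creep '[{"x":0,"y":0,"z":0.008,"ax":0,"ay":0,"az":0,"jaw":1},{"x":0,"y":0,"z":0,"ax":0,"ay":0,"az":0,"jaw":1},{"x":0,"y":0,"z":0,"ax":0,"ay":0,"az":0,"jaw":0.4},{"x":0,"y":0,"z":0,"ax":0,"ay":0,"az":0,"jaw":0.2},{"x":0,"y":0,"z":0,"ax":0,"ay":0,"az":0,"jaw":0.1},{"x":0,"y":0,"z":0,"ax":0,"ay":0,"az":0,"jaw":0},{"x":0,"y":0,"z":0,"ax":0,"ay":0,"az":0,"jaw":-0.1},{"x":0,"y":0,"z":0,"ax":0,"ay":0,"az":0,"jaw":-0.1}]'
python3 - <<'E'
from h import *
togo((.558,-.220,.327),13.2)
side=grab_frame("side");top=grab_frame("top")
cv2.imwrite('pics/side8c.png',cv2.resize(side['frame'][140:290,320:440,::-1],None,fx=4,fy=4,interpolation=cv2.INTER_CUBIC))
E
```

```text
t: 11.98
eef_pos: [0.5579, -0.2203, 0.3265]
tool_rot: [-1.95, -2.463, 0.0]
ft_force: [0.4, -0.3, -0.7]
grip_width: 0.449
t 11.98 pos [ 0.5579 -0.2203  0.3265] tooly 13.26 tilt 0.01 | shift [ 0.0003  0.0002 -0.0005] az 0.06
```

View pics/side8c.png

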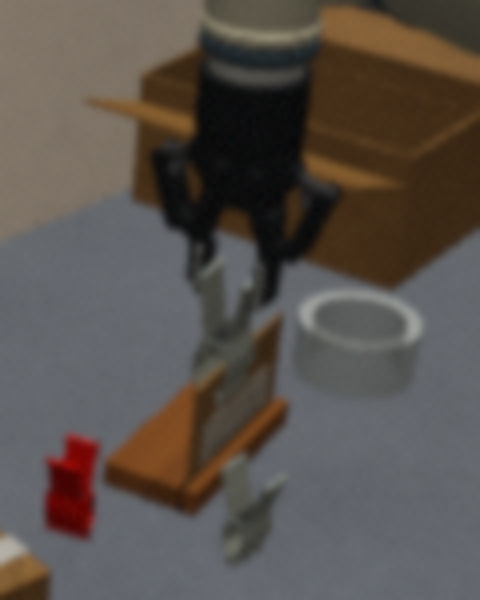

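```bash
python3 -m creep '[{"x":0,"y":0,"z":0,"ax":0,"ay":0,"az":0,"jaw":-0.25},{"x":0,"y":0,"z":0,"ax":0,"ay":0,"az":0,"jaw":-0.4},{"x":0,"y":0,"z":0,"ax":0,"ay":0,"az":0,"jaw":-0.55},{"x":0,"y":0,"z":0,"ax":0,"ay":0,"az":0,"jaw":-0.7},{"x":0,"y":0,"z":0,"ax":0,"ay":0,"az":0,"jaw":-1},{"x":0,"y":0,"z":0,"ax":0,"ay":0,"az":0,"jaw":-1},{"x":0,"y":0,"z":0,"ax":0,"ay":0,"az":0,"jaw":-1}]'
python3 - <<'E'
from h import *
togo((.558,-.220,.327),13.2)
side=grab_frame("side");top=grab_frame("top")
cv2.imwrite('pics/side9c.png',cv2.resize(side['frame'][140:290,320:440,::-1],None,fx=4,fy=4,interpolation=cv2.INTER_CUBIC))
E
```

```text
t: 12.67
eef_pos: [0.5579, -0.2203, 0.3267]
tool_rot: [1.95, 2.463, 0.0]
ft_force: [0.1, -0.2, -0.7]
grip_width: 0.197
t 12.67 pos [ 0.5579 -0.2203  0.3267] tooly 13.26 tilt 0.0 | shift [ 0.0002  0.0002 -0.0003] az 0.06
```

View pics/side9c.png

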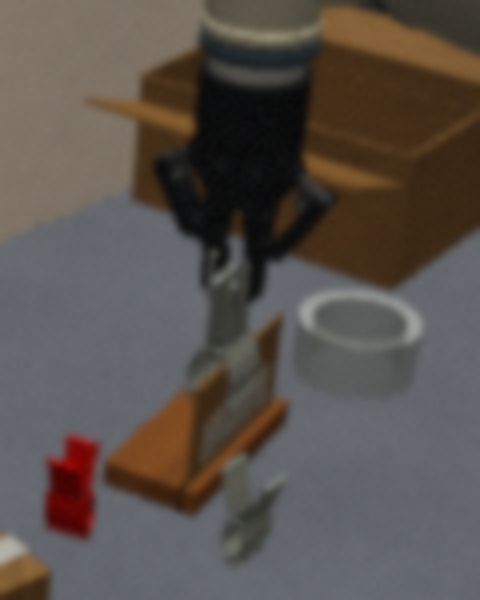

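```bash
python3 -m creep '[{"x":0,"y":0,"z":-0.005,"ax":0,"ay":0,"az":0,"jaw":-1},{"x":0,"y":0,"z":-0.01,"ax":0,"ay":0,"az":0,"jaw":-1},{"x":0,"y":0,"z":-0.015,"ax":0,"ay":0,"az":0,"jaw":-1},{"x":0,"y":0,"z":-0.015,"ax":0,"ay":0,"az":0,"jaw":-1},{"x":0,"y":0,"z":-0.015,"ax":0,"ay":0,"az":0,"jaw":-1},{"x":0,"y":0,"z":-0.01,"ax":0,"ay":0,"az":0,"jaw":-1},{"x":0,"y":0,"z":0,"ax":0,"ay":0,"az":0,"jaw":-1}]'
python3 - <<'E'
from h import *
togo((.558,-.220,.327),13.2)
side=grab_frame("side");top=grab_frame("top")
cv2.imwrite('pics/side10c.png',cv2.resize(side['frame'][110:260,320:440,::-1],None,fx=4,fy=4,interpolation=cv2.INTER_CUBIC))
E
```

```text
t: 13.35
eef_pos: [0.5579, -0.2203, 0.4008]
tool_rot: [1.947, 2.459, 0.002]
ft_force: [-0.3, -0.4, -0.9]
grip_width: 0.194
t 13.35 pos [ 0.5579 -0.2203  0.4008] tooly 13.26 tilt 0.33 | shift [ 0.0005 -0.0002  0.0738] az 0.06
```

View pics/side10c.png

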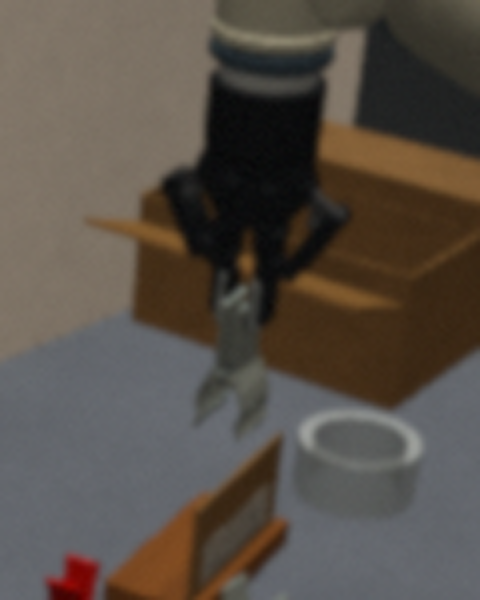

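Run:
```python
from h import *
side=grab_frame("side");p,R=pose();print(p)
q=lambda v:((proj(side,p+R@np.array(v))[0]-[320,110]+.5)*4).round(0)
for d in(.235,.245,.255): print(d,"lips",q((0,.0155,d)),q((0,-.0155,d)), "near corners",q((.022,.0155,d)),q((.022,-.0155,d)))
for d in(.145,.155,): print(d,"rolls",q((0,.007,d)),q((0,-.007,d)),"near",q((.017,.007,d)),q((.017,-.007,d)))
```

```text
[ 0.55788316 -0.22030077  0.39606569]
0.235 lips [212. 406.] [252. 418.] near corners [198. 418.] [238. 430.]
0.245 lips [211. 419.] [250. 431.] near corners [197. 431.] [237. 443.]
0.255 lips [210. 431.] [249. 443.] near corners [195. 443.] [235. 456.]
0.145 rolls [235. 292.] [254. 297.] near [224. 301.] [243. 306.]
0.155 rolls [234. 306.] [253. 311.] near [223. 314.] [242. 320.]
```

```bash
python3 -m creep '[{"x":0,"y":0,"z":-0.015,"ax":0,"ay":0,"az":3,"jaw":-1},{"x":0,"y":0,"z":-0.02,"ax":0,"ay":0,"az":5,"jaw":-1},{"x":0,"y":0,"z":-0.015,"ax":0,"ay":0,"az":5,"jaw":-1},{"x":0,"y":0,"z":-0.004,"ax":0,"ay":0,"az":4.8,"jaw":-1},{"x":0,"y":0,"z":0,"ax":0,"ay":0,"az":0,"jaw":-1}]'
python3 - <<'E'
from h import *
S=np.array
side=grab_frame("side");top=grab_frame("top")
cv2.imwrite('pics/side11.png',side['frame'][:,:,::-1])
off=(200,235);a=cv2.resize(side["frame"][off[1]:off[1]+100,off[0]:off[0]+110,::-1],None,fx=6,fy=6,interpolation=cv2.INTER_CUBIC)
tl=[(.0645,.08,.022),(.0645,-.08,.022),(-.0125,-.08,.022),(0,.07,.15),(0,-.07,.15)]
tp=S([(216.7,239.3),(278.3,242.7),(276.7,272.3),(207,259.5),(268,263.5)])
sl=[(0,.07,.15),(0,-.07,.15),(-.0125,.08,.022),(.0645,.08,.022),(-.0125,.08,0)]
sp=(S([(186,264),(488,147),(197,550),(107,457),(205,583)])+.5)/6-.5+S(off)
ft=lambda p:(proj(top,place(p,tl))-tp).ravel();fs=lambda p:(proj(side,place(p,sl))-sp).ravel()
for n,g in(("top",ft),("side",fs),("both",lambda p:np.r_[ft(p),fs(p)])):
    r=least_squares(g,TALL);print(n,r.x.round(4),r.fun.round(1))
T=r.x;wire(a,side,T,(-.002,.002,-.07,.07,.022,.15),(0,255,255),6,off);wire(a,side,T,(-.0125,.0645,-.08,.08,0,.022),(0,255,0),6,off);cv2.imwrite("pics/side11t.png",a)
togo((*T[:2],.44),np.degrees(T[2]))
for f in(top,side): print([(S(d["at"]).round(1).tolist(),round(d["p"],2)) for d in place_of(f,"tall_card_edge")][:2], proj(f,place(T,[(0,0,.15)])))
E
```

```text
t: 13.92
eef_pos: [0.5579, -0.2203, 0.4513]
tool_rot: [2.31, 2.128, 0.001]
ft_force: [0.4, 0.7, -0.9]
grip_width: 0.193
top [ 0.5772  0.1895 -0.0786] [ 0.8  0.3  0.3  0.  -0.1  0.   0.2  0.3 -1.1 -0.5]
side [ 0.58    0.1937 -0.0991] [-0.2 -0.   0.3 -0.7  0.5  0.1 -0.3 -1.2 -0.3  1.6]
both [ 0.5789  0.1919 -0.0951] [ 0.3 -0.8 -0.3 -0.1 -1.1 -0.1 -0.8 -0.9 -2.1 -0.7  0.8 -0.1  1.1 -0.8
  1.4  0.   0.5 -1.2  0.7  1.5]
t 14.02 pos [ 0.558  -0.2203  0.4492] tooly -4.39 tilt 0.12 | shift [ 0.4126 -0.0107  0.0095] az 1.06
[([233.5, 258.1], 0.77)] [[235.99069688 260.66720766]]
[([253.0, 267.1], 0.7)] [[257.5876218  268.03078111]]
```

View pics/side11.png

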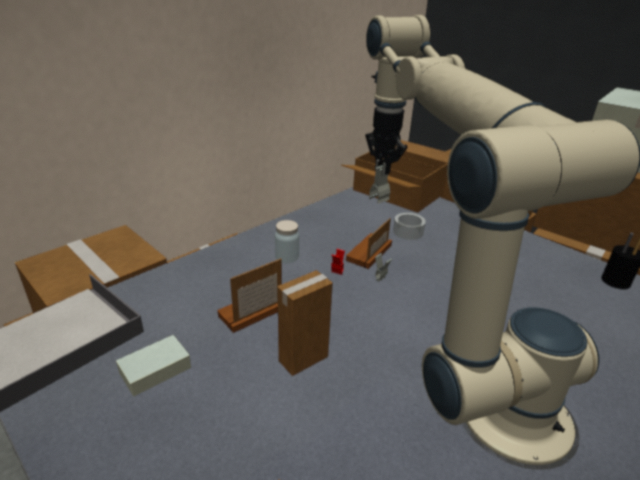

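View pics/side11t.png

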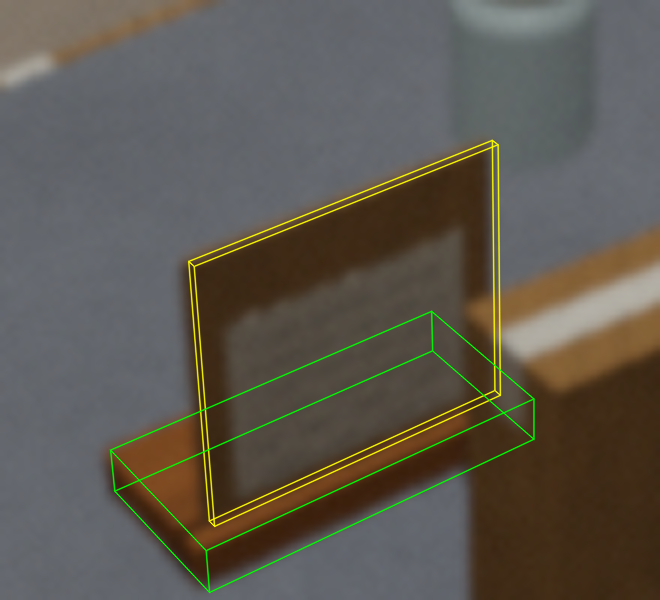

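```bash
python3 -m creep '[{"x":0.01,"y":0,"z":0,"ax":0,"ay":0,"az":0.6,"jaw":-1},{"x":0.02,"y":-0.001,"z":0,"ax":0,"ay":0,"az":0,"jaw":-1},{"x":0.03,"y":-0.001,"z":0,"ax":0,"ay":0,"az":0,"jaw":-1},{"x":0.03,"y":-0.001,"z":0,"ax":0,"ay":0,"az":0,"jaw":-1},{"x":0.03,"y":-0.001,"z":0,"ax":0,"ay":0,"az":0,"jaw":-1},{"x":0.03,"y":-0.001,"z":0,"ax":0,"ay":0,"az":0,"jaw":-1},{"x":0.03,"y":-0.001,"z":0,"ax":0,"ay":0,"az":0,"jaw":-1},{"x":0.03,"y":-0.001,"z":0,"ax":0,"ay":0,"az":0,"jaw":-1},{"x":0.03,"y":-0.001,"z":0,"ax":0,"ay":0,"az":0,"jaw":-1},{"x":0.03,"y":-0.001,"z":0,"ax":0,"ay":0,"az":0,"jaw":-1},{"x":0.03,"y":-0.001,"z":0,"ax":0,"ay":0,"az":0,"jaw":-1},{"x":0.03,"y":-0.001,"z":0,"ax":0,"ay":0,"az":0,"jaw":-1},{"x":0.03,"y":0,"z":0,"ax":0,"ay":0,"az":0,"jaw":-1},{"x":0.03,"y":0,"z":0,"ax":0,"ay":0,"az":0,"jaw":-1},{"x":0.015,"y":0,"z":0,"ax":0,"ay":0,"az":0,"jaw":-1},{"x":0.007,"y":0,"z":0,"ax":0,"ay":0,"az":0,"jaw":-1},{"x":0,"y":0,"z":0,"ax":0,"ay":0,"az":0,"jaw":-1},{"x":0,"y":0,"z":0,"ax":0,"ay":0,"az":0,"jaw":-1},{"x":0,"y":0,"z":0,"ax":0,"ay":0,"az":0,"jaw":-1}]'
cat > look.py <<'E'
from h import *
import sys
T=(.5789,.1919,-.0951)
togo((*T[:2],.37),np.degrees(T[2]))
side=grab_frame("side");top=grab_frame("top");n=sys.argv[1]
off=(190,150);a=cv2.resize(side["frame"][off[1]:off[1]+180,off[0]:off[0]+150,::-1],None,fx=4,fy=4,interpolation=cv2.INTER_CUBIC)[:600]
cv2.imwrite(f"pics/{n}a.png",a)
off=(180,210);b=cv2.resize(top["frame"][off[1]:off[1]+90,off[0]:off[0]+120,::-1],None,fx=6,fy=6,interpolation=cv2.INTER_CUBIC);cv2.imwrite(f"pics/{n}b.png",b)
p,R=pose()
for d in(.236,.240,.244): print(d,[((proj(side,p+R@np.array((x,y,d)))[0]-[190,150]+.5)*4).round(0).tolist() for x in(-.022,.022) for y in(.0155,-.0155)])
E
python3 look.py l12
```

```text
t: 15.7
eef_pos: [0.5839, 0.1897, 0.4507]
tool_rot: [2.32, 2.118, -0.001]
ft_force: [0.7, -0.6, -0.5]
grip_width: 0.189
t 15.7 pos [0.5839 0.1897 0.4507] tooly -5.21 tilt 0.04 | shift [ 0.0018 -0.0052  0.0807] az 0.23
0.236 [[283.0, 352.0], [313.0, 374.0], [218.0, 375.0], [248.0, 399.0]]
0.24 [[284.0, 358.0], [314.0, 380.0], [219.0, 381.0], [248.0, 405.0]]
0.244 [[284.0, 364.0], [314.0, 386.0], [219.0, 387.0], [248.0, 411.0]]
```

View pics/l12a.png

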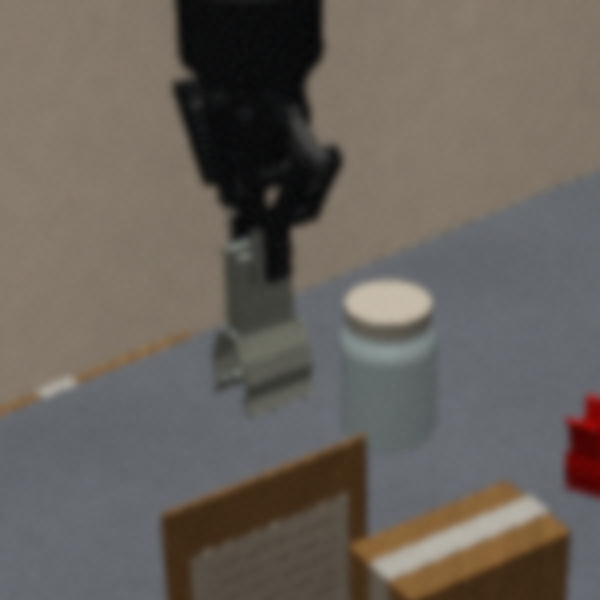

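View pics/l12b.png

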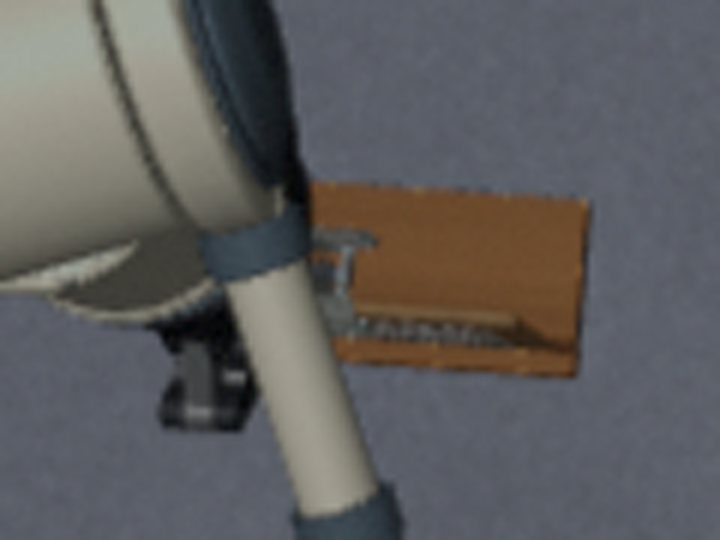

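Run:
```python
from h import *
T=(.5789,.1919,-.0951)
side=grab_frame("side");top=grab_frame("top");p,R=pose();togo((*T[:2],.376),np.degrees(T[2]))
for f,n,off,wh,sc in((side,"a",(230,200),(70,75),8),(top,"b",(215,235),(75,50),10)):
    a=cv2.resize(f["frame"][off[1]:off[1]+wh[1],off[0]:off[0]+wh[0],::-1],None,fx=sc,fy=sc,interpolation=cv2.INTER_CUBIC);a=cv2.convertScaleAbs(a,alpha=1.6)
    cv2.imwrite(f"pics/l13{n}raw.png",a)
    q=lambda X:tuple(int(v) for v in ((proj(f,X)[0]-np.array(off)+.5)*sc-.5).round())
    for d,c in((.240,(0,255,0)),(.248,(0,0,255))):
        for y in(.0155,-.0155): cv2.line(a,q(p+R@np.array((-.022,y,d))),q(p+R@np.array((.022,y,d))),c,1,cv2.LINE_AA)
    wire(a,f,T,(-.002,.002,-.07,.07,.13,.15),(0,255,255),sc,off)
    cv2.imwrite(f"pics/l13{n}.png",a)
```

```text
t 15.9 pos [0.5838 0.19   0.451 ] tooly -5.22 tilt 0.02 | shift [ 0.0015 -0.0051  0.075 ] az 0.22
```

View pics/l13a.png

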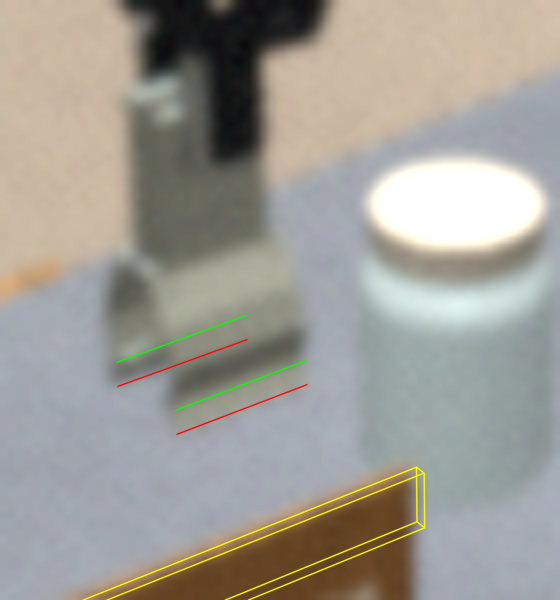

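View pics/l13b.png

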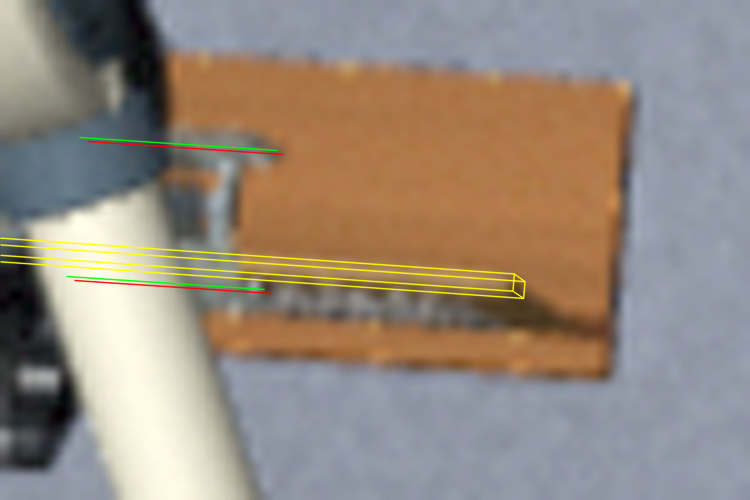

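View pics/l13araw.png

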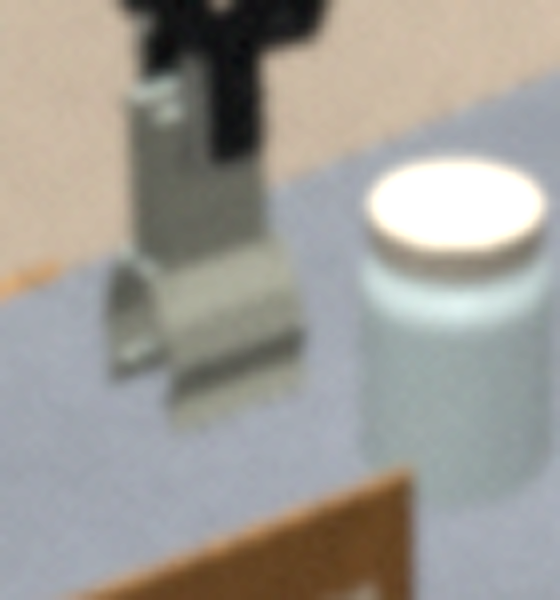

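```bash
python3 -m creep '[{"x":0.0015,"y":-0.005,"z":0,"ax":0,"ay":0,"az":0.2,"jaw":-1},{"x":0,"y":0,"z":0.01,"ax":0,"ay":0,"az":0,"jaw":-1},{"x":0,"y":0,"z":0.015,"ax":0,"ay":0,"az":0,"jaw":-1},{"x":0,"y":0,"z":0.01,"ax":0,"ay":0,"az":0,"jaw":-1},{"x":0,"y":0,"z":0.005,"ax":0,"ay":0,"az":0,"jaw":-1},{"x":0,"y":0,"z":0,"ax":0,"ay":0,"az":0,"jaw":-1},{"x":0,"y":0,"z":0,"ax":0,"ay":0,"az":0,"jaw":-1},{"x":0,"y":0,"z":0,"ax":0,"ay":0,"az":0,"jaw":-1}]'
cat > look2.py <<'E'
from h import *
import sys
T=(.5789,.1919,-.0951);m=sys.argv[1]
side=grab_frame("side");top=grab_frame("top");p,R=pose();togo((*T[:2],.376),np.degrees(T[2]));print(sense()["grip_width"],sense()["ft_force"].round(1))
for f,n,off,wh,sc in((side,"a",(225,210),(70,72),8),(top,"b",(205,230),(80,55),10)):
    a=cv2.resize(f["frame"][off[1]:off[1]+wh[1],off[0]:off[0]+wh[0],::-1],None,fx=sc,fy=sc,interpolation=cv2.INTER_CUBIC);a=cv2.convertScaleAbs(a,alpha=1.6)
    cv2.imwrite(f"pics/{m}{n}raw.png",a)
    q=lambda X:tuple(int(v) for v in ((proj(f,X)[0]-np.array(off)+.5)*sc-.5).round())
    for y in(.0155,-.0155): cv2.line(a,q(p+R@np.array((-.022,y,.247))),q(p+R@np.array((.022,y,.247))),(0,0,255),1,cv2.LINE_AA)
    wire(a,f,T,(-.002,.002,-.07,.07,.13,.15),(0,255,255),sc,off)
    cv2.imwrite(f"pics/{m}{n}.png",a)
E
python3 look2.py l14
```

```text
t: 16.57
eef_pos: [0.5789, 0.193, 0.4114]
tool_rot: [2.322, 2.115, 0.001]
ft_force: [-0.3, -0.5, -1.1]
grip_width: 0.192
t 16.67 pos [0.5789 0.193  0.4117] tooly -5.34 tilt 0.09 | shift [-0.0011  0.0001  0.0357] az 0.11
0.18862332471972307 [-0.3  0.6 -1. ]
```

View pics/l14a.png

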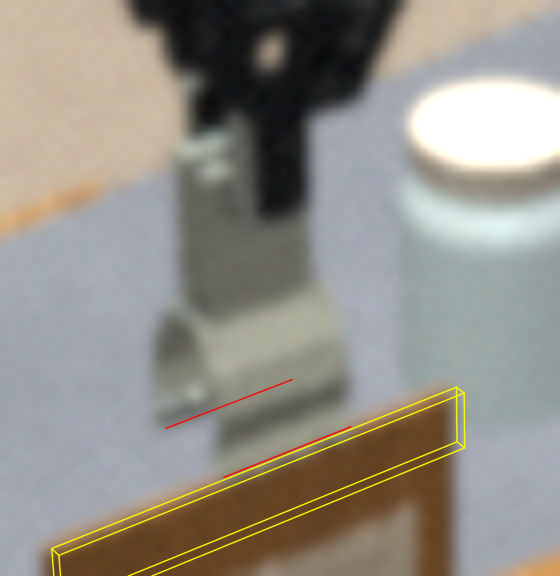

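View pics/l14b.png

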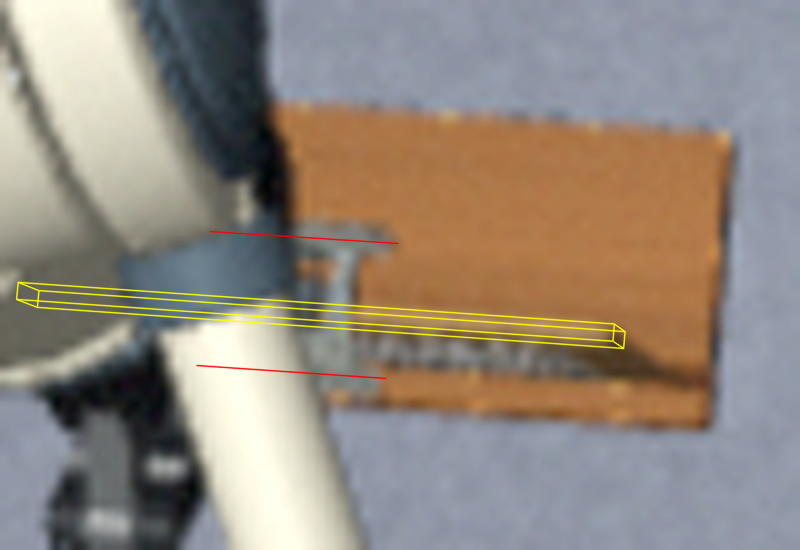

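View pics/l14braw.png

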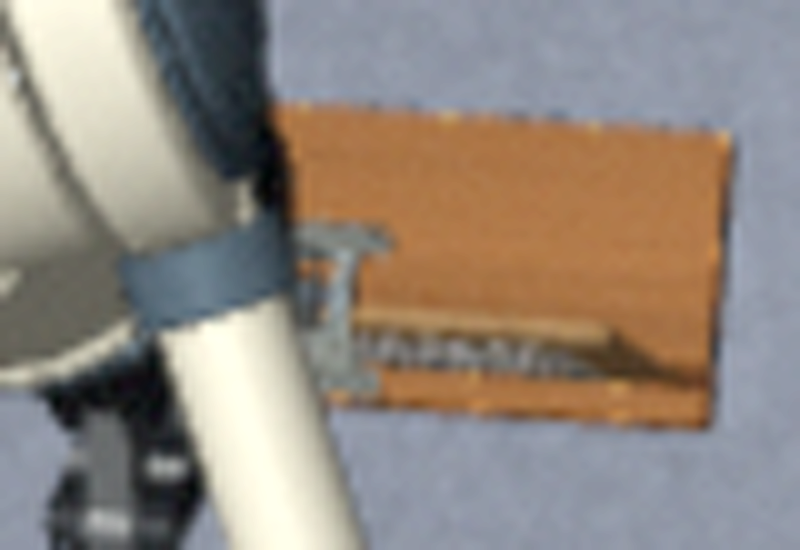

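```bash
python3 -m creep '[{"x":-0.001,"y":0,"z":0.005,"ax":0,"ay":0,"az":0,"jaw":-1},{"x":0,"y":0,"z":0.006,"ax":0,"ay":0,"az":0,"jaw":-1},{"x":0,"y":0,"z":0.006,"ax":0,"ay":0,"az":0,"jaw":-1},{"x":0,"y":0,"z":0.004,"ax":0,"ay":0,"az":0,"jaw":-1},{"x":0,"y":0,"z":0,"ax":0,"ay":0,"az":0,"jaw":-1},{"x":0,"y":0,"z":0,"ax":0,"ay":0,"az":0,"jaw":-1}]'
python3 look2.py l15
```

```text
t: 17.17
eef_pos: [0.5788, 0.192, 0.3889]
tool_rot: [-2.322, -2.115, 0.002]
ft_force: [-0.0, -0.1, -1.3]
grip_width: 0.193
t 17.27 pos [0.5788 0.192  0.3899] tooly -5.34 tilt 0.02 | shift [-0.0001  0.0001  0.0139] az 0.11
0.19025772613158462 [-0.4 -0.1 -0. ]
```

View pics/l15araw.png

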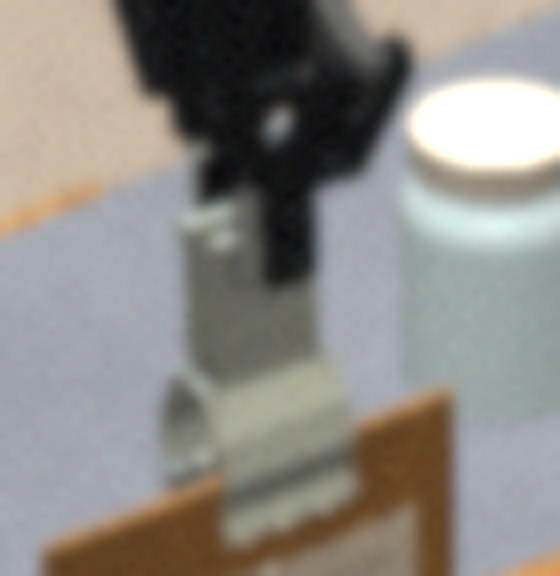

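View pics/l15braw.png

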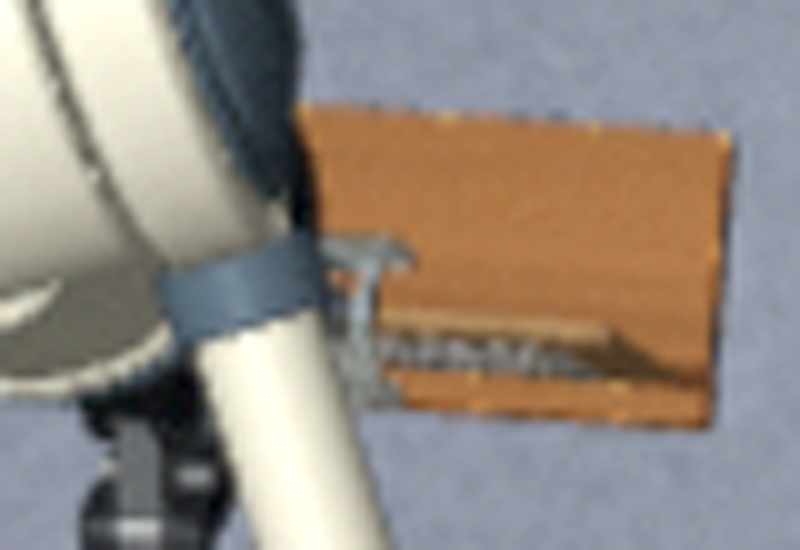

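```bash
python3 -m creep '[{"x":0,"y":0,"z":0.004,"ax":0,"ay":0,"az":0,"jaw":-1},{"x":0,"y":0,"z":0.005,"ax":0,"ay":0,"az":0,"jaw":-1},{"x":0,"y":0,"z":0.004,"ax":0,"ay":0,"az":0,"jaw":-1},{"x":0,"y":0,"z":0,"ax":0,"ay":0,"az":0,"jaw":-1},{"x":0,"y":0,"z":0,"ax":0,"ay":0,"az":0,"jaw":-1},{"x":0,"y":0,"z":0,"ax":0,"ay":0,"az":0,"jaw":-1},{"x":0,"y":0,"z":0,"ax":0,"ay":0,"az":0,"jaw":-1}]'
python3 look2.py l16
python3 - <<'E'
from h import *
S=np.array;T=(.5789,.1919,-.0951)
top=grab_frame("top");side=grab_frame("side")
cv2.imwrite('pics/side17.png',side['frame'][:,:,::-1])
for n in("fixed_lip","moving_lip","clip","tall_card_edge","carton","canister","tape_roll","flat_box"):
    for f in(top,side): print(n,[(S(d["at"]).round(1).tolist(),round(d["p"],2)) for d in place_of(f,n)][:4])
E
```

```text
t: 17.85
eef_pos: [0.5788, 0.192, 0.377]
tool_rot: [2.322, 2.115, 0.001]
ft_force: [0.3, 0.5, -0.4]
grip_width: 0.192
t 17.95 pos [0.5788 0.192  0.377 ] tooly -5.34 tilt 0.03 | shift [-0.0001  0.0001  0.001 ] az 0.11
0.1936612219430938 [-0.1 -0.9 -1. ]
fixed_lip [([353.3, 266.7], 0.74), ([386.4, 300.4], 0.61), ([240.7, 254.8], 0.39)]
fixed_lip [([340.0, 270.9], 0.74), ([246.9, 271.8], 0.68), ([381.0, 274.7], 0.65)]
moving_lip [([356.3, 259.1], 0.63), ([238.7, 269.2], 0.47), ([386.0, 299.5], 0.38)]
moving_lip [([259.7, 276.4], 0.71), ([340.5, 273.3], 0.69), ([382.5, 278.6], 0.63)]
clip [([232.9, 258.2], 0.58), ([355.1, 257.7], 0.51)]
clip [([257.2, 262.4], 0.69), ([340.0, 263.6], 0.59), ([383.4, 265.1], 0.53)]
tall_card_edge [([239.4, 259.7], 0.95)]
tall_card_edge [([254.1, 267.7], 0.87)]
carton [([242.3, 336.8], 0.58), ([233.3, 259.8], 0.25)]
carton [([304.9, 359.2], 0.95), ([156.2, 369.7], 0.28)]
canister [([331.1, 203.8], 0.66)]
canister [([289.2, 257.2], 0.78)]
tape_roll [([486.4, 253.1], 0.55), ([242.5, 334.5], 0.2)]
tape_roll [([408.5, 229.3], 0.84)]
flat_box [([142.3, 261.8], 0.72)]
flat_box [([152.2, 372.4], 0.6)]
```

View pics/l16a.png

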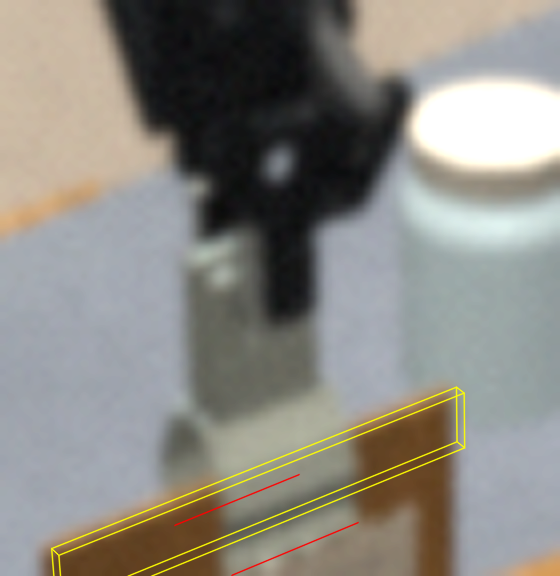

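View pics/l16braw.png

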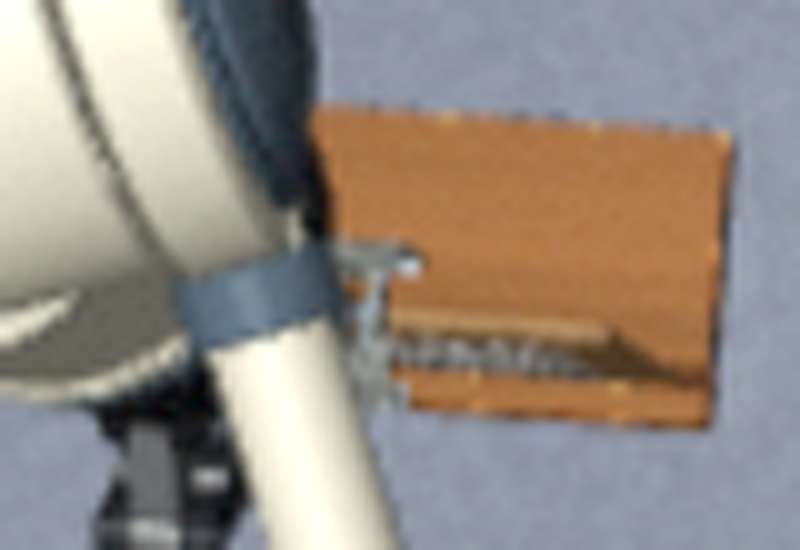

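View pics/side17.png

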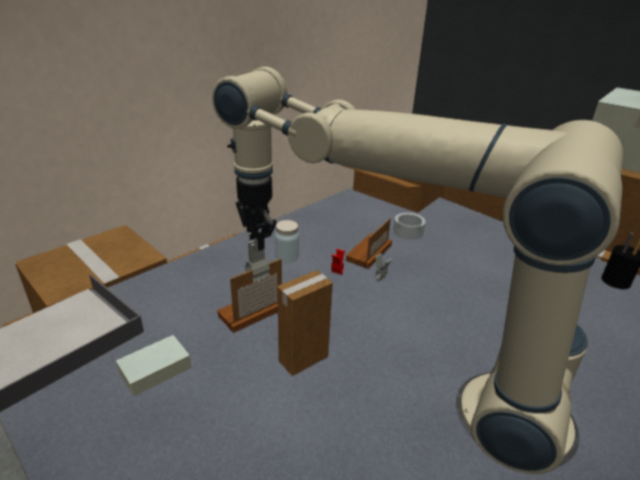

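Run:
```python
from h import *
top=grab_frame("top");side=grab_frame("side")
x,y,a=(.5789,.1919,-.0951);c,s=np.cos(a),np.sin(a);M=np.array([[c,s,0],[-s,c,0],[0,0,1]])
for n,P in(("fixed",[(240.7,254.8),(246.9,271.8)]),("moving",[(238.7,269.2),(259.7,276.4)]),("edge",[(239.4,259.7),(254.1,267.7)])):
    X,e=tri([top,side],P);print(n,(M@(X-[x,y,.15])).round(4),"err",round(e,4))
C,e=tri([top,side],[(242.3,336.8),(304.9,359.2)]);print("carton",(M@(C-[x,y,0])).round(3),round(e,4))
print(sense()["t"],sense()["grip_width"],np.abs(sense()["dq"]).max())
```

```text
fixed [ 0.0234  0.0036 -0.0249] err 0.0152
moving [-0.0152 -0.0011 -0.0168] err 0.007
edge [ 0.0071 -0.0019 -0.0051] err 0.0087
carton [-0.182 -0.004 -0.   ] 0.0022
18.95 0.19156977806084075 0.0008424489296259526
```

```bash
python3 -c "
from plant import *
print(finish_job())"
```

```text
the job is handed in; nothing more can be done
None
```

I moved the carton aside, took the clip off the shorter card and handed the job in at about 19 s of the 54 s. The gripper was still squeezing the clip open over the middle of the taller card's top edge. I got no verdict back.

**Carton:** it stands upright and released, about 180 mm in front of the taller card's plane. I did not move the canister, tape roll or flat box, and the last picture shows them still in place.

**Clip choice:** I took the larger grey clip on the shorter card, and left the red one and the small grey one alone.

**Last checks on the clip:**
- **Opening:** the gripper reads 0.19, about 16 mm. That means the tabs are squeezed to their stop, so the lips should be about 31 mm apart.
- **Depth:** the lips are about 20 mm below the card's top edge.
- **Centring:** in the top view the lips are centred on the board to about 2 mm, and the clip is close to the middle of the edge.
- **Force:** the wrist reads only about 1 N, with no sign of touching the card.

**What disagreed:**
- **Cameras:** the two views differ by about 3–4 mm on where the taller card stands, so I used the joint fit.
- **Network lip points:** they triangulated poorly (7–15 mm error), so I relied on the arm's own pose and the image overlays. Those rough points also put one lip on each side of the board, below the edge.
- **Clip tilt:** the clip appears to sit a few degrees tilted in the fingers along its pin, which still leaves room within the limits.

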